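Isolate the test cell and gauge its electrode gap

ROBOT

A 6-joint arm with a two-finger parallel gripper is mounted at the origin on the work surface. World frame = base frame: x ahead of the robot, y to its left, z up, the work surface at z = 0. Lengths are in m, angles in degrees, forces in N, time in s.
With the tool pointing down it reaches from about 0.275 to 0.975 m from the base axis. Payload 8.4 kg.
Tool frame: the origin (TCP) lies at the very end of the fingers, on their centre line; the grasp point (between the pads) lies 19 mm behind it (r.tcp_to_grasp is the distance from the TCP to the grasp point, in m); z points along the fingers, y is the line along which they close (so a half turn about z gives the same grasp; the last joint's range is limited). The gripper opens to 92 mm and grips with 3 to 60 N. Pads are 20 mm wide; open, the fingers measure 128 mm over their backs; the gripper's body (75 mm by 189 mm) begins 69 mm behind the grasp point.
Start: joints at [-66.601, 20.225, 93.587, -0, 66.188, -0.138], TCP at [0.25, -0.573, 0.215] pointing down, gripper open.
Joint ranges: [-150.9, 150.9], [-52.94, 120.26], [3.33, 152.33], [-74.26, 254.26], [0, 154.13], [-172.89, 172.89]. Speed limits (degrees/s): [127.2, 127.2, 159.86, 180, 180, 180].

INTERFACE

Orientations are given as [roll, pitch, yaw] about the fixed x, y, z axes, in that order (R = Rz(yaw) Ry(pitch) Rx(roll)).
In Python, from workcell import monitor, eyes, ticket, finder, r gives the robot as it stands.
- The arm moves only by the tool jog_arm, never from a script. Its argument "steps" is a list of rows, each an object of numbers: "x", "y", "z": the shift along the tool's x, y, z in m; "turn": the turn about the tool's z in rad; "gripper": the finger opening in m, from 0 to 0.0919. In form: [{"x": .., "y": .., "z": .., "turn": .., "gripper": ..}, ...]. A call has 1 to 10 rows; each row is the pose to reach, as a shift and turn from the pose commanded when the call began, along the tool's axes at that moment; what a row does not reach only later rows make up. A row lasts 1/10 s, in which the tool goes at most 50 mm and 8.59 degrees, less where a joint would pass 70% of its speed; a pose out of reach is approached as far as the arm can. A call with a gripper value outside its range is refused whole. The fingers move at their own pace and stop on an object; "force" is the grip in N (left out, the last holds). Time passes only in rows, so rows that repeat a pose let the fingers close. It gives the time, the measured TCP pose, the force, the opening and the grip force at its end, in the units of the state.
- monitor.read_state(): the state, without advancing time (a new reading comes with each control period).
- eyes.camera(name): name is "side" or "top"; returns a dict with "frame" (400x640x3 uint8, blue, green, red), "range_z" (400x640 float32, m along the optical axis (not along the pixel's ray), 0 where there is no reading), "fx", "fy", "cx", "cy" (pixels), "R" (3x3) and "t" (3): a world point X has camera coordinates R X + t. Camera axes: x right, y down, z forward; pixel columns grow to the right and rows downward; lengths in m; the calibration is good to about 2 mm. A picture is of the moment at which its call begins.
- ticket.sign_off(): hands the job in; it is judged then, once.
Trained networks look in a picture, given as the dict that the camera call returned (one of the last four; its "shot" number tells which), for a name from the list of things; names that differ only in an ending like _2 or _b are one class to them, and where a whole thing is asked for, a point or a joint stands for the part that bears it (a point fixed in the world has none). Each returns a list of dicts, best first, with "conf" (0 to 1); they miss things now and then, are a little off and sometimes report something else, mostly with a low value. They report only what shows in the picture. A call takes as long as a camera call. They do not tell look-alikes from the thing itself.
- finder.search_frame(picture, name): "xy" ([column, row] in pixels, amid what is visible of it).
- finder.regions_of(picture, name): "region" (400x640 bool, what is visible of it) and "xy" ([column, row] in pixels, amid what is visible of it).
- finder.place_of(picture, name): "xy" ([column, row] in pixels: a listed point, or the origin of a listed thing).
The state is a dict: "t": time; "joint_positions": joint angles; "qd": joint speeds; "effort": joint torques, N m; "tool_pos": TCP position; "orientation": TCP orientation; "ft_force": force on the tool from outside, world axes, zero at the start; "torque": the same for the moment, N m; "grip_width": finger opening in m; "grip_force": force on a finger pad.
Only numpy, scipy, OpenCV 4.12 (cv2) and the standard library are available. Lean on these libraries where they do the work, as an engineer would, in place of code of your own. Each camera call takes 0.05 s, during which the arm holds its last target. There are 200 camera calls.

TASK

Make the test cell safe first: flip the clear cover of the isolator box fully back so that it stays open, and turn the bar knob beneath it clockwise as far as it goes. Then take the gauge with the long rectangular handle out of the wooden rack, slide its blade into the leaning gap between the cell's copper electrodes until its collar rests on them, and leave it standing there. Leave the round-handled gauge in the rack and do not knock over or shift the jar or the empty spare cell.

Things in the scene. Friction and masses are not known exactly. Their poses are not given: they have to be found in the camera images.
- isolator: grey box, 130 x 130 x 50 mm high, fixed to the table, carrying a black bar knob under a clear hinged cover. Origin: centre of its underside; z up; its front (cover's handle side) faces -x of its own frame, the cover's hinge lies at its far side: a line along its y axis at x = +50 mm, z = 50 mm.
- cover (a joint): angle of the clear flip cover (shell 100 mm deep from hinge to front, 110 mm wide, 46 mm high, 0.18 kg) about its hinge: 0 closed, grows as it is lifted up and over to +x of the isolator, stop at 1.95 rad. Swings freely: it falls shut below about 1.1 rad and falls open to its stop above that.
- cover_bar (a point): middle of the cover's handle bar: a round aluminium bar 10 mm thick along the isolator's y axis, 56 mm free length between two arms 6 mm thick, 40 mm in front of the cover's front wall, 140 mm in front of the hinge and 44 mm above it when closed (94 mm above the table). The free space between bar and front wall is 35 mm. The bar moves with the cover on a circle of 147 mm radius about the hinge and may turn between the fingers.
- knob (a joint): angle of the knob: grows clockwise seen from above, stops at 0 and 1.40 rad, starts near 0, stays where it is left (friction about 0.04 N m). Its bar lies, seen from above, at (0.70 minus this value) rad counter-clockwise from the isolator's x axis.
- knob_grip (a point): on the knob's axis (above the isolator's centre), 28 mm above the box's top face. The knob is an upright bar grip 50 mm long, 14 mm wide, its sides flat from 8 to 36 mm above the box top, on a disc of 17 mm radius.
- cell: the test cell: white base 150 x 110 x 15 mm fixed to the table, with a clear block with copper electrodes on it, leaning towards the robot's side. Origin under the gap's mouth, on the table, z up.
- gap: the gap in the leaning clear block (block 56 x 64 mm across, 70 mm deep). Origin: centre of the gap's mouth, in the copper-covered upper face, 105 mm above the table. z points out of the gap, 30 degrees from vertical, leaning to -x of the cell; y level, along the gap's width; x across the gap. The gap is 6.7 mm across x and 26.7 mm along y, with 5 mm chamfers at the mouth, and is open 70 mm down.
- rack: light wooden block 70 (x) x 150 (y) x 72 mm high, fixed, with two upright slots at y = +40 and -40 mm in which the two gauges stand. Origin: centre of its underside.
- gauge: the gauge to use, about 0.12 kg, standing in one of the rack's slots: steel blade 4 mm thick (x), 24 mm wide (y), 60 mm long (from z = -60 to 0 mm); steel collar 26 x 40 mm, 6 mm high (z = 0 to 6); black rectangular handle 18 (x) x 24 (y) mm from z = 6 to 61 mm. Origin: centre of the collar's underside; z from blade to handle, upright in the rack, where the collar rests on the rack's top. The two ways round are the same.
- gauge_round: the other gauge, same blade and collar, but with a black round disc handle of 36 mm diameter, 18 mm thick in x, from z = 4 to 40 mm. Stays in the rack.
- jar: loose white-capped jar, 52 mm diameter, 90 mm high, origin at the underside's centre; a bystander.
- spare_cell: loose empty clear box 60 x 60 x 65 mm, origin at the underside's centre; a bystander.
Not all that is in view belongs to the job. What is shaped like the gauge but blue or pink is not meant.

How it is judged (in metres and radians):
On the way, in this order (a step that is already met when the one before it is completed fails the run):
1. the cover is flipped open past 1.5 rad and stays (value of joint cover above 1.5 rad), for 0.2 s.
2. the knob is turned clockwise beyond 1.2 rad, the cover still open (value of joint cover above 1.5 rad and value of joint knob above 1.2 rad), for 0.2 s.
3. the gauge's blade is in the gap, collar within 5 mm of the electrodes (all of step 2 and z of gauge in the frame of gap below 0.005 m and x of gauge in the frame of gap between -0.006 and 0.006 m and y of gauge in the frame of gap between -0.007 and 0.007 m and angle between the z axis of gauge and the z axis of gap, either way round below 0.12 rad), for 0.2 s.
At the end, for the whole second after the job is handed in: The cover stands open (over 1.5 rad), the knob is turned beyond 1.2 rad, the rectangular gauge is at rest in the gap: collar within 5 mm of the mouth, centred within 6 mm across and 7 mm along it, blade within 0.12 rad of the gap's direction; the round gauge is still in the rack (all of step 3 and linear speed of gauge below 0.02 m/s and distance between gauge_round and rack below 0.095 m); the robot touches nothing.
It fails at once if the round-handled gauge is drawn out of its slot (moved over 25 mm) (distance of gauge_round from where it was at the start of the episode above 0.025 m).
It fails at once if the jar is shifted over 30 mm or tipped (distance of jar from where it was at the start of the episode above 0.03 m or angle between jar's own z axis and vertical above 0.5 rad).
It fails at once if the spare cell is shifted over 30 mm or tipped (distance of spare_cell from where it was at the start of the episode above 0.03 m or angle between spare_cell's own z axis and vertical above 0.5 rad).
It also fails if it takes over 67 s, if anything falls off the work surface, if the arm or the gripper's body presses on something with over 40 N, if the wrist force passes 120 N, or if a joint passes its speed limit or range.

## Working session

There is one attempt and no reset: what is moved stays moved. The work goes in short steps, Python scripts to look and compute and a tool call to move; the robot and the scene stay as the last step left them, time stands still between calls to the robot, and variables do not carry over. Pictures are saved under pics/ and viewed, at most 10 in all, crops included, and the job is handed in when it is done.

Besides the shell and the picture viewer there is one more tool, called after "Request:" as name([rows], argument=value, ...), one row to a line, values as JSON. jog_arm: Moves the arm, as the interface text tells. Its arguments: {"type":"object","properties":{"steps":{"type":"array"},"force":{"type":"number"}},"required":["steps"]}

```bash
mkdir -p pics; ls
cat > h.py <<'E'
import numpy as np, cv2
from workcell import monitor, eyes, ticket, finder, r
def back(p,xy,z=None,n=2):
    """pixel -> world; z: height of plane, or None for depth image"""
    R=np.array(p["R"]);t=np.array(p["t"])
    u,v=xy; d=np.array([(u-p["cx"])/p["fx"],(v-p["cy"])/p["fy"],1.])
    if z is None:
        w=p["range_z"][int(v)-n:int(v)+n+1,int(u)-n:int(u)+n+1]; w=w[w>0]
        s=np.median(w) if w.size else np.nan
        return R.T@(d*s-t)
    c=-R.T@t; k=R.T@d
    return c+k*(z-c[2])/k[2]
def cloud(p):
    v,u=np.indices(p["range_z"].shape);z=p["range_z"]
    P=np.stack([(u-p["cx"])/p["fx"]*z,(v-p["cy"])/p["fy"]*z,z],-1)
    return (P-np.array(p["t"]))@np.array(p["R"])
def proj(p,X):
    c=np.array(p["R"])@X+p["t"]; return [c[0]/c[2]*p["fx"]+p["cx"],c[1]/c[2]*p["fy"]+p["cy"]]
E
python3 - <<'E'
from h import *
np.set_printoptions(precision=3,suppress=True)
s=monitor.read_state(); print(s["t"],s["tool_pos"],s["orientation"],s["grip_width"],r.tcp_to_grasp)
for c in("top","side"):
    p=eyes.camera(c); cv2.imwrite(f"pics/{c}0.png",p["frame"]); np.savez(f"{c}0.npz",**p)
    print(c,p["fx"],-np.array(p["R"]).T@p["t"])
    for n in("isolator","cover_bar","knob_grip","cell","gap","rack","gauge","gauge_round","jar","spare_cell"):
        for q in finder.place_of(p,n)[:3]: print(n,np.round(q["xy"],1),round(q["conf"],2),back(p,q["xy"]))
E
```

```text
pics
0.0 [ 0.249 -0.573  0.214] [-179.922    0.      23.536] 0.0922712142898527 0.0187
top 369.03923251641334 [0.487 0.023 0.923]
isolator [233.8 251.4] 0.97 [0.482 0.207 0.097]
cover_bar [245.  282.2] 0.89 [0.415 0.181 0.094]
cell [415.6 235.9] 0.63 [ 0.516 -0.197  0.096]
gap [428.6 230.5] 0.56 [ 0.528 -0.226  0.1  ]
rack [321.6 218.7] 0.68 [0.557 0.013 0.073]
gauge [307.6 216.6] 0.76 [0.561 0.045 0.079]
gauge [320.8 168.9] 0.68 [0.666 0.015 0.108]
gauge [269.9 179.9] 0.66 [0.639 0.128 0.12 ]
gauge_round [336.  225.4] 0.57 [ 0.541 -0.02   0.078]
jar [370.1 151.5] 0.75 [ 0.714 -0.101  0.082]
jar [335.1 225.6] 0.57 [ 0.54  -0.018  0.076]
spare_cell [277.9 152.3] 0.82 [0.731 0.123 0.008]
side 496.3676135306328 [0.167 0.698 0.754]
isolator [303.6 318.6] 0.7 [0.447 0.286 0.081]
cover_bar [354.  281.9] 0.68 [0.409 0.184 0.095]
cell [389.7 181.4] 0.89 [ 0.519 -0.204  0.013]
gap [393.9 147. ] 0.96 [ 0.53  -0.232  0.093]
rack [330.2 230.9] 0.74 [0.535 0.053 0.046]
gauge [260.8 227.3] 0.87 [0.641 0.144 0.075]
gauge [283.8 194.4] 0.81 [0.669 0.026 0.065]
gauge [317.5 214.4] 0.65 [0.563 0.056 0.08 ]
gauge_round [345.3 201.8] 0.79 [ 0.539 -0.016  0.074]
spare_cell [237.  232.3] 0.67 [0.705 0.147 0.031]
```

View pics/top0.png

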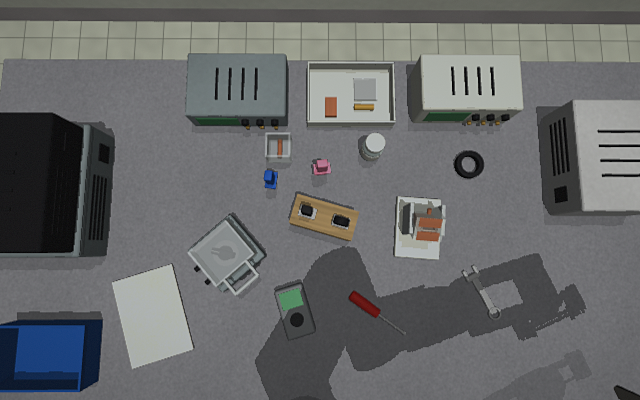

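View pics/side0.png

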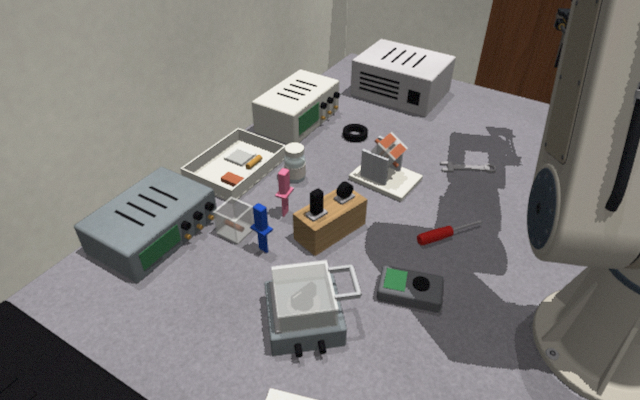

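Run:
```python
from h import *
np.set_printoptions(precision=4,suppress=True)
P={c:dict(np.load(f"{c}0.npz")) for c in("top","side")}
def rect(n,m,X):
    q=(X[m][:,:2]*1000).astype(np.float32)
    (c,s,a)=cv2.minAreaRect(q); print(n,len(q),"c",np.array(c),"size",np.array(s),"ang",round(a,1))
for c,p in P.items():
    X=cloud(p); f=p["frame"].astype(int); x,y,z=X[...,0],X[...,1],X[...,2]
    iso=(abs(x-.48)<.13)&(abs(y-.22)<.12)&(p["range_z"]>0)
    rect(c+" cover96",iso&(abs(z-.097)<.004),X)
    rect(c+" box50",iso&(abs(z-.050)<.004),X)
    rk=(abs(x-.55)<.06)&(abs(y-.01)<.1)
    rect(c+" rack",rk&(abs(z-.072)<.004),X)
    for nm,cy in(("rect",.05),("round",-.03)):
        m=rk&(abs(y-cy)<.04)&(f.max(-1)<60)&(z>.09); rect(c+" "+nm,m,X); print(np.percentile(z[m],[5,50,99]),X[m].mean(0))
    ce=(abs(x-.52)<.1)&(abs(y+.2)<.12)
    rect(c+" cellbase",ce&(abs(z-.015)<.004),X)
    cu=ce&(f[...,2]-f[...,0]>60)&(z>.06)
    Q=X[cu]; m=Q.mean(0); U,S,V=np.linalg.svd(Q-m,full_matrices=False)
    print(c,"copper",len(Q),m,"n",V[2]*np.sign(V[2][2]),S/np.sqrt(len(Q)),"z",Q[:,2].min(),Q[:,2].max())
    g=cv2.resize(p["frame"][195:265,385:455] if c=="top" else p["frame"][120:205,340:430],None,fx=6,fy=6,interpolation=cv2.INTER_CUBIC)
    g2=cv2.resize(p["frame"][185:245,280:365] if c=="top" else p["frame"][175:255,285:375],None,fx=4.5,fy=4.5,interpolation=cv2.INTER_CUBIC)
    h=max(g.shape[0],g2.shape[0]); pad=lambda a:cv2.copyMakeBorder(a,0,h-a.shape[0],0,0,0)
    o=np.hstack([pad(g),pad(g2)]); print(o.shape)
    if c=="top": T=o
    else: o=np.vstack([cv2.resize(T,None,fx=.68,fy=.68)[:290],cv2.resize(o,None,fx=.58,fy=.58)[:300]]) if 0 else o; 
    cv2.imwrite(f"pics/crop_{c}.png",o[:600,:940] if o.shape[1]<=800 else cv2.resize(o,None,fx=800/o.shape[1],fy=800/o.shape[1]))
```

```text
top cover96 2499 c [462.5266 222.4129] size [145.0484 110.9789] ang 41.2
top box50 623 c [479.744  236.6249] size [129.8312 129.5802] ang 41.5
top rack 1527 c [561.8029   7.6346] size [149.9426  70.1581] ang 73.9
top rect 104 c [572.3495  46.2283] size [23.9264 16.9914] ang 73.9
[0.1065 0.1333 0.1361] [0.571  0.0463 0.1298]
top round 131 c [550.5745 -30.0645] size [34.4344 17.8369] ang 74.4
[0.0969 0.1103 0.1151] [ 0.5498 -0.0295  0.1085]
top cellbase 1366 c [ 541.2133 -225.3166] size [110.6466 150.1004] ang 85.6
top copper 386 [ 0.5327 -0.2243  0.1064] n [-0.4318  0.0353  0.9013] [0.0187 0.0137 0.004 ] z 0.09049536008373364 0.12168396426659102
(420, 802, 3)
side cover96 3054 c [459.9126 225.1245] size [144.8039 112.9585] ang 41.3
side box50 1088 c [476.462  240.3449] size [129.1744 130.8062] ang 41.2
side rack 1100 c [559.1983  10.3446] size [153.2295  73.8659] ang 74.2
side rect 256 c [570.9105  51.1076] size [21.4875 20.4792] ang 75.8
[0.0919 0.1158 0.1324] [0.5681 0.0543 0.1144]
side round 160 c [547.191  -25.7032] size [33.3521 19.207 ] ang 70.4
[0.0913 0.1027 0.1112] [ 0.5461 -0.0218  0.102 ]
side cellbase 924 c [ 537.4203 -220.492 ] size [112.3893 148.8732] ang 85.6
side copper 263 [ 0.5311 -0.2229  0.103 ] n [-0.3814 -0.0428  0.9234] [0.019  0.014  0.0056] z 0.07825641070768545 0.1182621668217442
(510, 945, 3)
```

View pics/crop_top.png

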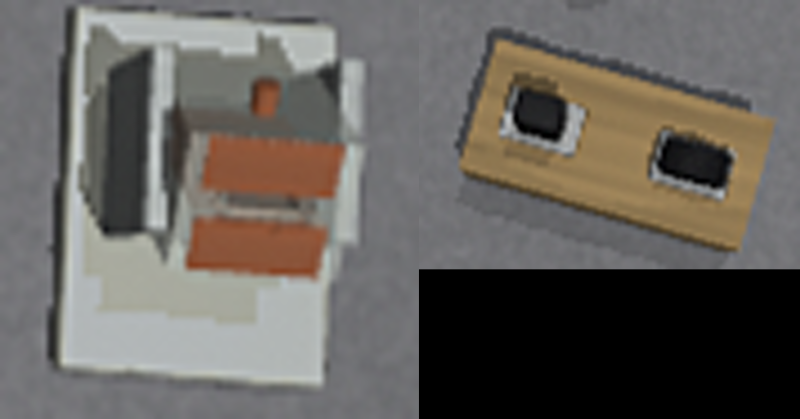

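View pics/crop_side.png

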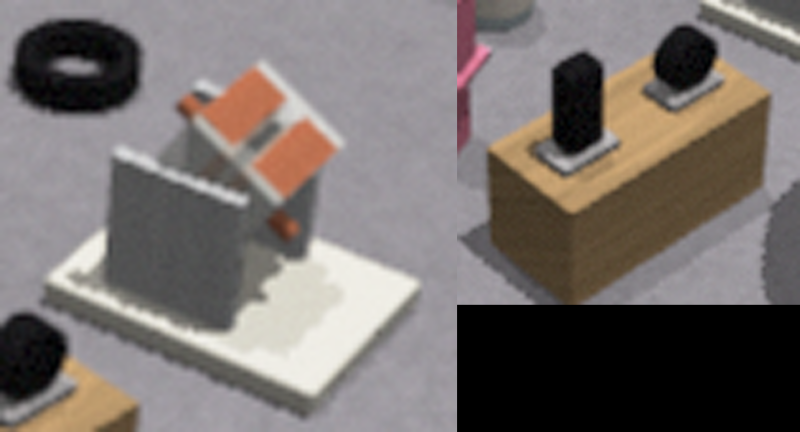

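The pictures show the isolator (top 227,252) with its bar (245,281) towards the robot. In the rack, the tall rectangular handle is at (307,210) and the round disc at (341,220). The blue (270,178) and pink (320,167) gauges are decoys. The black rectangular gauge in the rack's +y slot fits the description, and the crop confirms it. First I'll move to above the cover bar.

Request:
jog_arm([
  {"x": 0.448,"y": -0.625,"z": 0.02,"turn": -1.883,"gripper": 0.05},
  {"x": 0.448,"y": -0.625,"z": 0.02,"turn": -1.883,"gripper": 0.05},
  {"x": 0.448,"y": -0.625,"z": 0.02,"turn": -1.883,"gripper": 0.05},
  {"x": 0.448,"y": -0.625,"z": 0.02,"turn": -1.883,"gripper": 0.05},
  {"x": 0.448,"y": -0.625,"z": 0.02,"turn": -1.883,"gripper": 0.05},
  {"x": 0.448,"y": -0.625,"z": 0.02,"turn": -1.883,"gripper": 0.05},
  {"x": 0.448,"y": -0.625,"z": 0.02,"turn": -1.883,"gripper": 0.05},
  {"x": 0.448,"y": -0.625,"z": 0.02,"turn": -1.883,"gripper": 0.05},
  {"x": 0.448,"y": -0.625,"z": 0.02,"turn": -1.883,"gripper": 0.05},
  {"x": 0.448,"y": -0.625,"z": 0.02,"turn": -1.883,"gripper": 0.05},
])

```text
t: 2.1
tool_pos: [0.3545, -0.0825, 0.202]
orientation: [179.9, 0.0, 109.8]
ft_force: [0.9, -0.3, 0.4]
grip_width: 0.0501
grip_force: 0.0
```

```bash
cat >> h.py <<'E'
def go(x,y,z,yaw):
    s=monitor.read_state(); p=np.array(s["tool_pos"]); a=np.radians(s["orientation"][2])
    d=np.array([x,y,z])-p; dy=(np.radians(yaw)-a+np.pi)%(2*np.pi)-np.pi
    print("t",round(s["t"],2),"tcp",p.round(4),np.round(s["orientation"],1),"w",round(s["grip_width"],4),"F",np.round(s["ft_force"],1),"j6",round(s["joint_positions"][5],1))
    print("-> x %.4f y %.4f z %.4f turn %.3f"%(d[0]*np.cos(a)+d[1]*np.sin(a),d[0]*np.sin(a)-d[1]*np.cos(a),-d[2],-dy))
E
python3 -c "
from h import *
go(.4106,.179,.19,131.4)
P={c:dict(np.load(f'{c}0.npz')) for c in('top','side')}
A=[];b=[]
for c,xy in(('top',(428.6,230.5)),('side',(393.9,147.))):
    p=P[c];C=back(p,xy,1.);D=back(p,xy,0.)-C;D/=np.linalg.norm(D);M=np.eye(3)-np.outer(D,D);A.append(M);b.append(M@C);print(c,back(p,xy,.105))
print('gap tri',np.linalg.solve(sum(A),sum(b)))
for c,p in P.items():
    X=cloud(p);f=p['frame'].astype(int);m=(abs(X[...,0]-.53)<.06)&(abs(X[...,1]+.225)<.07)&(X[...,2]>.05)
    cu=m&(f[...,2]-f[...,0]>60); n=np.array([-.4985,.0384,.866]);ax=np.array([.863,-.0664,.5]);ay=np.array([.0767,.997,0])
    Q=X[cu];h=Q@n;h0=np.median(h);Q=Q[abs(h-h0)<.004];u=Q@ax;v=Q@ay
    uc=(u.min()+u.max())/2;vc=(v.min()+v.max())/2
    print(c,len(Q),'copper centre',uc*ax+vc*ay+h0*n,'size',np.ptp(u),np.ptp(v),np.percentile(u,[1,25,50,75,99]))
    print('plates',[(round(y,3),X[...,2][m&(abs(X[...,1]-y)<.004)].max().round(3)) for y in np.arange(-.28,-.16,.008)])
"
```

```text
t 2.1 tcp [ 0.3545 -0.0825  0.202 ] [179.9   0.  109.8] w 0.0501 F [ 0.9 -0.3  0.4] j6 -33.1
-> x 0.2270 y 0.1414 z 0.0120 turn -0.377
top [ 0.52788972 -0.22434087  0.105     ]
side [ 0.5232299 -0.2157533  0.105    ]
gap tri [ 0.52797098 -0.22693495  0.09692247]
top 371 copper centre [ 0.53020702 -0.22452886  0.1059367 ] size 0.05537190935468572 0.04921226455299746 [0.49943905 0.50974856 0.53267148 0.54303355 0.55288554]Traceback (most recent call last):
  File "<string>", line 15, in <module>
    print('plates',[(round(y,3),X[...,2][m&(abs(X[...,1]-y)<.004)].max().round(3)) for y in np.arange(-.28,-.16,.008)])
                                ~~~~~~~~~~~~~~~~~~~~~~~~~~~~~~~~~~~~~~^^
    return umr_maximum(a, axis, None, out, keepdims, initial, where)
ValueError: zero-size array to reduction operation maximum which has no identity
```

Request:
jog_arm([
  {"x": 0.227,"y": 0.141,"z": 0.012,"turn": -0.377},
  {"x": 0.227,"y": 0.141,"z": 0.012,"turn": -0.377},
  {"x": 0.227,"y": 0.141,"z": 0.012,"turn": -0.377},
  {"x": 0.227,"y": 0.141,"z": 0.012,"turn": -0.377},
  {"x": 0.227,"y": 0.141,"z": 0.012,"turn": -0.377},
  {"x": 0.227,"y": 0.141,"z": 0.012,"turn": -0.377},
  {"x": 0.227,"y": 0.141,"z": 0.012,"turn": -0.377},
  {"x": 0.227,"y": 0.141,"z": 0.012,"turn": -0.377},
  {"x": 0.227,"y": 0.141,"z": 0.012,"turn": -0.377},
])

```text
$.steps[0]: bad value
```

```bash
python3 -c "
from h import *
go(.4106,.179,.075,131.4)
P=dict(np.load('side0.npz'));X=cloud(P);f=P['frame'].astype(int)
m=(abs(X[...,0]-.53)<.08)&(abs(X[...,1]+.225)<.08)&(X[...,2]>.05)
cu=m&(f[...,2]-f[...,0]>60); n=np.array([-.4985,.0384,.866]);ax=np.array([.863,-.0664,.5]);ay=np.array([.0767,.997,0])
Q=X[cu];h=Q@n;h0=np.median(h);Q=Q[abs(h-h0)<.004];u=Q@ax;v=Q@ay
print('side',len(Q),'copper centre',(u.min()+u.max())/2*ax+(v.min()+v.max())/2*ay+h0*n,np.ptp(u),np.ptp(v))
for p in(P,dict(np.load('top0.npz'))):
    Q=cloud(p)[(cloud(p)[...,2]>.06)]; Q=Q[(abs(Q[:,0]-.53)<.08)&(abs(Q[:,1]+.225)<.09)]
    b=np.round((Q[:,1]+.225)/.01).astype(int); print({int(k)*10:int(Q[b==k,2].max()*1000) for k in np.unique(b)})
"
```

```text
t 2.1 tcp [ 0.3545 -0.0825  0.202 ] [179.9   0.  109.8] w 0.0501 F [ 0.9 -0.3  0.4] j6 -33.1
-> x 0.2270 y 0.1414 z 0.1270 turn -0.377
side 247 copper centre [ 0.52910851 -0.22268305  0.10321039] 0.053992058515257235 0.05048858089731825
{-40: 88, -30: 115, -20: 119, -10: 117, 0: 116, 10: 116, 20: 118, 30: 118, 40: 118, 50: 83}
{-40: 94, -30: 120, -20: 121, -10: 121, 0: 121, 10: 121, 20: 121, 30: 121, 40: 93}
```

Request:
jog_arm([
  {"x": 0.227,"y": 0.141,"z": 0.012,"turn": -0.377,"gripper": 0.05},
  {"x": 0.227,"y": 0.141,"z": 0.012,"turn": -0.377,"gripper": 0.05},
  {"x": 0.227,"y": 0.141,"z": 0.012,"turn": -0.377,"gripper": 0.05},
  {"x": 0.227,"y": 0.141,"z": 0.012,"turn": -0.377,"gripper": 0.05},
  {"x": 0.227,"y": 0.141,"z": 0.012,"turn": -0.377,"gripper": 0.05},
  {"x": 0.227,"y": 0.141,"z": 0.012,"turn": -0.377,"gripper": 0.05},
  {"x": 0.227,"y": 0.141,"z": 0.012,"turn": -0.377,"gripper": 0.05},
  {"x": 0.227,"y": 0.141,"z": 0.012,"turn": -0.377,"gripper": 0.05},
])

```text
t: 2.9
tool_pos: [0.4111, 0.1765, 0.1894]
orientation: [-180.0, 0.0, 131.2]
ft_force: [-0.4, 0.1, 0.2]
grip_width: 0.0501
grip_force: 0.0
```

```bash
python3 -c "
from h import *
go(.4106,.179,.075,131.4)
p=eyes.camera('top');q=finder.place_of(p,'cover_bar');print([(np.round(a['xy'],1),a['conf'],back(p,a['xy'],.094)) for a in q[:1]])
"
```

```text
t 2.9 tcp [0.4111 0.1765 0.1894] [-180.     0.   131.2] w 0.0501 F [-0.4  0.1  0.2] j6 -18.1
-> x 0.0022 y 0.0012 z 0.1144 turn -0.004
[]
```

Request:
jog_arm([
  {"x": 0.002,"y": 0.001,"z": 0.0,"turn": 0,"gripper": 0.026},
  {"x": 0.002,"y": 0.001,"z": 0.02,"turn": 0,"gripper": 0.026},
  {"x": 0.002,"y": 0.001,"z": 0.05,"turn": 0,"gripper": 0.026},
  {"x": 0.002,"y": 0.001,"z": 0.08,"turn": 0,"gripper": 0.026},
  {"x": 0.002,"y": 0.001,"z": 0.1,"turn": 0,"gripper": 0.026},
  {"x": 0.002,"y": 0.001,"z": 0.114,"turn": 0,"gripper": 0.026},
  {"x": 0.002,"y": 0.001,"z": 0.114,"turn": 0,"gripper": 0.0},
  {"x": 0.002,"y": 0.001,"z": 0.114,"turn": 0,"gripper": 0.0},
  {"x": 0.002,"y": 0.001,"z": 0.114,"turn": 0,"gripper": 0.0},
  {"x": 0.002,"y": 0.001,"z": 0.114,"turn": 0,"gripper": 0.0},
], force=15)

```text
t: 4.0
tool_pos: [0.4114, 0.1787, 0.0764]
orientation: [180.0, 0.0, 131.1]
ft_force: [0.4, -3.4, -0.3]
grip_width: 0.0094
grip_force: 15.0
```

Request:
jog_arm([
  {"x": 0,"y": 0.0023,"z": -0.0118,"turn": 0,"gripper": 0.0},
  {"x": 0,"y": 0.0095,"z": -0.0236,"turn": 0,"gripper": 0.0},
  {"x": 0,"y": 0.016,"z": -0.035,"turn": 0,"gripper": 0.0},
  {"x": 0,"y": 0.0232,"z": -0.0453,"turn": 0,"gripper": 0.0},
  {"x": 0,"y": 0.0405,"z": -0.0642,"turn": 0,"gripper": 0.0},
  {"x": 0,"y": 0.0608,"z": -0.0798,"turn": 0,"gripper": 0.0},
  {"x": 0,"y": 0.0765,"z": -0.0886,"turn": 0,"gripper": 0.0},
  {"x": 0,"y": 0.0956,"z": -0.0961,"turn": 0,"gripper": 0.0},
])

```text
t: 4.8
tool_pos: [0.4835, 0.2421, 0.1734]
orientation: [180.0, 0.0, 131.1]
ft_force: [-0.5, -2.3, 0.8]
grip_width: 0.0092
grip_force: 15.0
```

Request:
jog_arm([
  {"x": 0,"y": 0.0174,"z": -0.0044,"turn": 0,"gripper": 0.0},
  {"x": 0,"y": 0.0377,"z": -0.0068,"turn": 0,"gripper": 0.0},
  {"x": 0,"y": 0.0557,"z": -0.0065,"turn": 0,"gripper": 0.0},
  {"x": 0,"y": 0.076,"z": -0.0035,"turn": 0,"gripper": 0.0},
  {"x": 0,"y": 0.0932,"z": 0.0014,"turn": 0,"gripper": 0.0},
  {"x": 0,"y": 0.112,"z": 0.0096,"turn": 0,"gripper": 0.0},
  {"x": 0,"y": 0.127,"z": 0.018,"turn": 0,"gripper": 0.0},
  {"x": 0,"y": 0.127,"z": 0.018,"turn": 0,"gripper": 0.0},
])

```text
t: 5.6
tool_pos: [0.5803, 0.3268, 0.1535]
orientation: [179.9, -0.0, 131.1]
ft_force: [1.8, 1.7, 1.8]
grip_width: 0.0094
grip_force: 15.0
```

Request:
jog_arm([
  {"x": 0,"y": 0,"z": 0,"turn": 0,"gripper": 0.03},
  {"x": 0,"y": 0,"z": 0,"turn": 0,"gripper": 0.03},
  {"x": 0,"y": 0,"z": 0,"turn": 0,"gripper": 0.03},
  {"x": 0,"y": 0,"z": -0.04,"turn": 0,"gripper": 0.03},
  {"x": 0,"y": 0,"z": -0.08,"turn": 0,"gripper": 0.03},
  {"x": 0,"y": -0.05,"z": -0.09,"turn": 0,"gripper": 0.03},
  {"x": 0,"y": -0.1,"z": -0.09,"turn": 0.15,"gripper": 0.04},
  {"x": 0,"y": -0.15,"z": -0.09,"turn": 0.3,"gripper": 0.05},
  {"x": 0,"y": -0.18,"z": -0.09,"turn": 0.45,"gripper": 0.05},
])

```text
t: 6.5
tool_pos: [0.4399, 0.2046, 0.2438]
orientation: [-179.9, 0.0, 104.9]
ft_force: [-0.4, -0.4, -0.4]
grip_width: 0.0496
grip_force: 0.0
```

```bash
python3 -c "
from h import *
go(.4781,.2385,.17,81.5)
for c in ('top','side'):
    p=eyes.camera(c);cv2.imwrite(f'pics/{c}1.png',p['frame']);np.savez(c+'1.npz',**p)
    for n in ('knob_grip','cover_bar'):
        q=finder.place_of(p,n);print([(c,n,np.round(a['xy'],1),a['conf'],back(p,a['xy']),back(p,a['xy'],.078)) for a in q[:1]])
"
```

```text
t 6.5 tcp [0.4399 0.2046 0.2438] [-179.9    0.   104.9] w 0.0496 F [-0.4 -0.4 -0.4] j6 9.9
-> x 0.0229 y 0.0457 z 0.0738 turn 0.409
[('top', 'knob_grip', array([222.2, 251.3]), 0.7, array([0.48204579, 0.23576   , 0.08632321]), array([0.48199493, 0.23787851, 0.078     ]))]
[('top', 'cover_bar', array([167.9, 201.5]), 0.74, array([0.5839393 , 0.32967606, 0.16782602]), array([0.59545003, 0.36617691, 0.078     ]))]
[('side', 'knob_grip', array([303.7, 294.8]), 0.91, array([0.47282195, 0.24540893, 0.08241585]), array([0.47483308, 0.24243591, 0.078     ]))]
[('side', 'cover_bar', array([211.5, 270.9]), 0.87, array([0.58402234, 0.33778406, 0.16413272]), array([0.64491945, 0.28524873, 0.078     ]))]
```

View pics/side1.png

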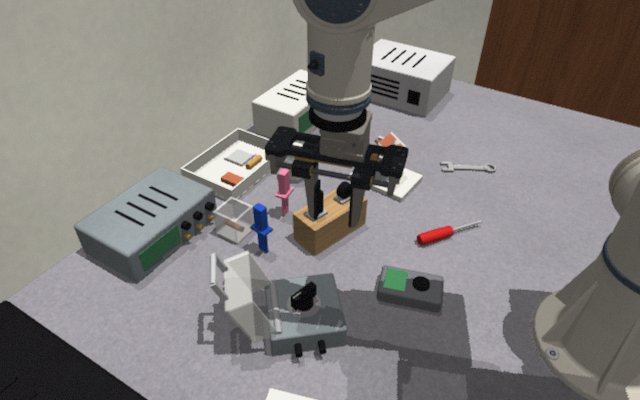

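The side view shows the cover fully back (bar about 211,262) and the knob free (303,295). Next I'll grip the knob.

Request:
jog_arm([
  {"x": 0.024,"y": 0.0455,"z": 0.03,"turn": 0.15,"gripper": 0.05},
  {"x": 0.024,"y": 0.0455,"z": 0.06,"turn": 0.3,"gripper": 0.05},
  {"x": 0.024,"y": 0.0455,"z": 0.08,"turn": 0.409,"gripper": 0.05},
  {"x": 0.024,"y": 0.0455,"z": 0.11,"turn": 0.409,"gripper": 0.05},
  {"x": 0.024,"y": 0.0455,"z": 0.14,"turn": 0.409,"gripper": 0.05},
  {"x": 0.024,"y": 0.0455,"z": 0.165,"turn": 0.409,"gripper": 0.05},
  {"x": 0.024,"y": 0.0455,"z": 0.183,"turn": 0.409,"gripper": 0.05},
  {"x": 0.024,"y": 0.0455,"z": 0.183,"turn": 0.409,"gripper": 0.0},
  {"x": 0.024,"y": 0.0455,"z": 0.183,"turn": 0.409,"gripper": 0.0},
  {"x": 0.024,"y": 0.0455,"z": 0.183,"turn": 0.409,"gripper": 0.0},
], force=20)

```text
t: 7.8
tool_pos: [0.4817, 0.2427, 0.0615]
orientation: [179.9, -0.0, 81.9]
ft_force: [-0.3, -0.9, 0.9]
grip_width: 0.0283
grip_force: 0.0
```

Request:
jog_arm([
  {"x": 0,"y": 0,"z": 0,"turn": 0,"gripper": 0.0},
  {"x": 0,"y": 0,"z": 0,"turn": 0,"gripper": 0.0},
  {"x": 0,"y": 0,"z": 0,"turn": 0,"gripper": 0.0},
])

```text
t: 8.1
tool_pos: [0.4796, 0.2423, 0.0615]
orientation: [-179.9, -0.0, 81.8]
ft_force: [-6.5, 1.7, 5.1]
grip_width: 0.0137
grip_force: 19.9
```

Request:
jog_arm([
  {"x": 0,"y": 0,"z": 0,"turn": 0.14,"gripper": 0.0},
  {"x": 0,"y": 0,"z": 0,"turn": 0.28,"gripper": 0.0},
  {"x": 0,"y": 0,"z": 0,"turn": 0.42,"gripper": 0.0},
  {"x": 0,"y": 0,"z": 0,"turn": 0.56,"gripper": 0.0},
  {"x": 0,"y": 0,"z": 0,"turn": 0.7,"gripper": 0.0},
  {"x": 0,"y": 0,"z": 0,"turn": 0.84,"gripper": 0.0},
  {"x": 0,"y": 0,"z": 0,"turn": 0.98,"gripper": 0.0},
  {"x": 0,"y": 0,"z": 0,"turn": 1.12,"gripper": 0.0},
  {"x": 0,"y": 0,"z": 0,"turn": 1.26,"gripper": 0.0},
  {"x": 0,"y": 0,"z": 0,"turn": 1.38,"gripper": 0.0},
])

```text
t: 9.1
tool_pos: [0.4829, 0.2388, 0.0615]
orientation: [179.7, -0.2, 2.6]
ft_force: [11.6, -24.6, 1.3]
grip_width: 0.014
grip_force: 20.0
```

Request:
jog_arm([
  {"x": 0,"y": 0,"z": 0,"turn": 0.02,"gripper": 0.0},
  {"x": 0,"y": 0,"z": 0,"turn": 0.02,"gripper": 0.0},
  {"x": 0,"y": 0,"z": 0,"turn": 0.02,"gripper": 0.0},
])

```text
t: 9.4
tool_pos: [0.4829, 0.2387, 0.0616]
orientation: [179.7, -0.2, 1.8]
ft_force: [11.9, -22.3, 1.3]
grip_width: 0.0137
grip_force: 20.0
```

```bash
python3 -c "
from h import *
print(monitor.read_state()['torque']);go(.4781,.2385,.2,1.3)
"
```

```text
[-4.22550761 -1.96221902  0.02884605]
t 9.4 tcp [0.4829 0.2387 0.0616] [179.7  -0.2   1.8] w 0.0137 F [ 11.9 -22.3   1.3] j6 114.9
-> x -0.0048 y 0.0000 z -0.1384 turn 0.009
```

Request:
jog_arm([
  {"x": 0,"y": 0,"z": 0,"turn": 0,"gripper": 0.045},
  {"x": 0,"y": 0,"z": 0,"turn": 0,"gripper": 0.045},
  {"x": 0,"y": 0,"z": -0.01,"turn": 0,"gripper": 0.045},
  {"x": 0,"y": 0,"z": -0.05,"turn": 0,"gripper": 0.045},
  {"x": 0,"y": 0,"z": -0.1,"turn": 0,"gripper": 0.045},
  {"x": 0.02,"y": 0.04,"z": -0.14,"turn": 0.1,"gripper": 0.045},
  {"x": 0.04,"y": 0.085,"z": -0.14,"turn": 0.2,"gripper": 0.045},
  {"x": 0.06,"y": 0.13,"z": -0.14,"turn": 0.312,"gripper": 0.045},
  {"x": 0.08,"y": 0.17,"z": -0.14,"turn": 0.312,"gripper": 0.045},
  {"x": 0.083,"y": 0.194,"z": -0.14,"turn": 0.312,"gripper": 0.045},
])

```text
t: 10.4
tool_pos: [0.5713, 0.0479, 0.2022]
orientation: [-180.0, -0.2, -16.3]
ft_force: [-0.2, 0.2, 0.0]
grip_width: 0.0448
grip_force: 0.0
```

```bash
python3 -c "
from h import *
p=eyes.camera('side');cv2.imwrite('pics/side2.png',p['frame']);go(.5716,.0474,.094,-16.1)
X=cloud(p);f=p['frame']
m=(abs(X[...,0]-.48)<.025)&(abs(X[...,1]-.24)<.04)&(X[...,2]>.07)&(X[...,2]<.1)&(f.max(-1)<60)
q=(X[m][:,:2]*1000).astype(np.float32);print(len(q),cv2.minAreaRect(q))
"
```

```text
t 10.45 tcp [0.5707 0.0458 0.2019] [ 1.799e+02 -1.000e-01 -1.630e+01] w 0.0451 F [ 0.2 -1.8 -0.5] j6 110.9
-> x 0.0004 y -0.0018 z 0.1079 turn -0.004
247 ((478.847412109375, 241.27606201171875), (47.114715576171875, 15.82276725769043), 0.563487708568573)
```

View pics/side2.png

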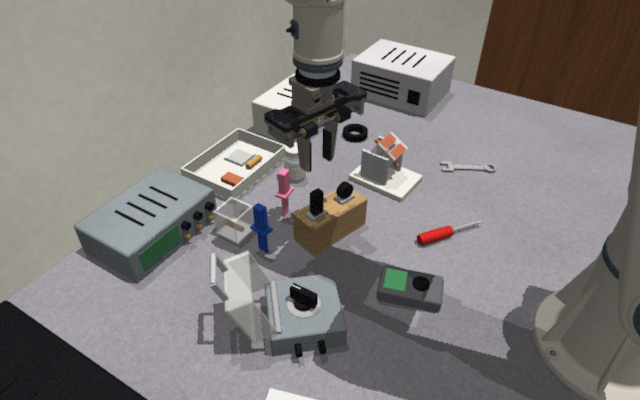

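Side view: the cover stands back (212,270), the knob is turned (303,297; bar measured at 0.6°, which means a knob angle of about 1.40), and the gripper is above the black gauge (317,205). Next I'll grasp it.

Request:
jog_arm([
  {"x": 0.001,"y": -0.001,"z": 0.03,"turn": -0.004,"gripper": 0.045},
  {"x": 0.001,"y": -0.001,"z": 0.06,"turn": -0.004,"gripper": 0.045},
  {"x": 0.001,"y": -0.001,"z": 0.09,"turn": -0.004,"gripper": 0.045},
  {"x": 0.001,"y": -0.001,"z": 0.107,"turn": -0.004,"gripper": 0.045},
  {"x": 0.001,"y": -0.001,"z": 0.107,"turn": -0.004,"gripper": 0.045},
  {"x": 0.001,"y": -0.001,"z": 0.107,"turn": -0.004,"gripper": 0.015},
  {"x": 0.001,"y": -0.001,"z": 0.107,"turn": -0.004,"gripper": 0.015},
  {"x": 0.001,"y": -0.001,"z": 0.107,"turn": -0.004,"gripper": 0.015},
  {"x": 0.001,"y": -0.001,"z": 0.107,"turn": -0.004,"gripper": 0.015},
], force=20)

```text
t: 11.35
tool_pos: [0.5709, 0.0501, 0.0952]
orientation: [179.9, -0.1, -16.0]
ft_force: [-1.8, -6.7, 4.2]
grip_width: 0.0238
grip_force: 20.0
```

Request:
jog_arm([
  {"x": 0,"y": 0,"z": 0,"turn": 0,"gripper": 0.015},
  {"x": 0,"y": 0,"z": 0,"turn": 0,"gripper": 0.015},
])

```text
t: 11.55
tool_pos: [0.5709, 0.0501, 0.0951]
orientation: [179.9, -0.1, -16.0]
ft_force: [-0.6, -7.1, 4.0]
grip_width: 0.0238
grip_force: 20.0
```

Grasped at 23.8 mm width. I'll lift and carry it to above the gap.

Request:
jog_arm([
  {"x": 0,"y": 0,"z": -0.03,"turn": 0,"gripper": 0.015},
  {"x": 0,"y": 0,"z": -0.06,"turn": 0,"gripper": 0.015},
  {"x": 0,"y": 0,"z": -0.1,"turn": 0,"gripper": 0.015},
  {"x": 0,"y": 0.02,"z": -0.135,"turn": -0.04,"gripper": 0.015},
  {"x": 0.006,"y": 0.06,"z": -0.135,"turn": -0.08,"gripper": 0.015},
  {"x": 0.014,"y": 0.105,"z": -0.135,"turn": -0.12,"gripper": 0.015},
  {"x": 0.022,"y": 0.15,"z": -0.135,"turn": -0.16,"gripper": 0.015},
  {"x": 0.03,"y": 0.195,"z": -0.135,"turn": -0.2,"gripper": 0.015},
  {"x": 0.036,"y": 0.24,"z": -0.135,"turn": -0.202,"gripper": 0.015},
  {"x": 0.038,"y": 0.273,"z": -0.135,"turn": -0.202,"gripper": 0.015},
])

```text
t: 12.55
tool_pos: [0.5314, -0.2243, 0.2298]
orientation: [180.0, -0.1, -4.5]
ft_force: [0.6, 0.0, -1.0]
grip_width: 0.0237
grip_force: 20.0
```

Request:
jog_arm([
  {"x": 0,"y": 0,"z": 0,"turn": 0,"gripper": 0.015},
  {"x": 0,"y": 0,"z": 0,"turn": 0,"gripper": 0.015},
])

```text
t: 12.75
tool_pos: [0.5316, -0.2221, 0.2293]
orientation: [-180.0, -0.0, -4.5]
ft_force: [0.4, 0.5, -1.8]
grip_width: 0.0239
grip_force: 20.0
```

Run:
```python
from h import *
np.set_printoptions(precision=4,suppress=True)
go(.5323,-.2235,.215,-4.4)
tc=np.array(monitor.read_state()["tool_pos"])
for c in('side','top'):
    p=eyes.camera(c);np.savez(c+'3.npz',**p);cv2.imwrite(f'pics/{c}3.png',p['frame'])
    print(c,"tcp px",np.round(proj(p,tc),1),"mouth px",np.round(proj(p,np.array([.5297,-.2232,.105])),1))
    for n in('gauge','gap'):
        for q in finder.place_of(p,n)[:2]: print(c,n,np.round(q['xy'],1),round(q['conf'],2),back(p,q['xy']))
    X=cloud(p);f=p["frame"].astype(int)
    d=X-tc
    m=(abs(d[...,0])<.03)&(abs(d[...,1])<.03)&(d[...,2]<-.03)&(d[...,2]>-.08)&(p["range_z"]>0); print('blade',m.sum(),np.median(d[m],0),d[m].min(0),d[m].max(0))
    m=(abs(d[...,0])<.04)&(abs(d[...,1])<.04)&(d[...,2]<-.012)&(d[...,2]>-.026)&(p["range_z"]>0)
    if m.sum()>8:print('collar',m.sum(),cv2.minAreaRect((d[m][:,:2]*1000).astype(np.float32)))
p=dict(np.load('side3.npz'));g=p['frame'][30:230,270:470];cv2.imwrite('pics/crop3.png',cv2.resize(g,None,fx=3,fy=3,interpolation=cv2.INTER_CUBIC))
```

```text
t 12.75 tcp [ 0.5316 -0.2221  0.2293] [-180.    -0.    -4.5] w 0.0239 F [ 0.4  0.5 -1.8] j6 71.7
-> x 0.0008 y 0.0013 z 0.0143 turn -0.002
side tcp px [397.6  97.2] mouth px [392.8 144.7]
side gauge [262.7 229.6] 0.93 [0.6377 0.143  0.0697]
side gauge [395.6 106.2] 0.59 [ 0.529  -0.2104  0.2134]
side gap [393.5 145.9] 0.97 [ 0.5312 -0.2327  0.0956]
blade 111 [ 0.      0.0058 -0.0567] [-0.0031 -0.0121 -0.0798] [ 0.0048  0.0169 -0.0309]
collar 112 ((1.422286033630371, 3.4973716735839844), (38.88549041748047, 29.745264053344727), 89.8329086303711)
top tcp px [447.1 225.3] mouth px [428.1 229.7]
top gauge [325.1 167.5] 0.59 [0.6685 0.0054 0.1117]
top gauge [269.1 185.1] 0.52 [0.6358 0.1359 0.0683]
top gap [431. 226.] 0.68 [ 0.522  -0.151   0.3609]
  return _methods._mean(a, axis=axis, dtype=dtype,
  ret = um.true_divide(
Traceback (most recent call last):
ValueError: zero-size array to reduction operation minimum which has no identity
```

Request:
jog_arm([
  {"x": 0.0005,"y": 0.0037,"z": 0.015,"turn": 0,"gripper": 0.015},
  {"x": 0.0005,"y": 0.0037,"z": 0.027,"turn": 0,"gripper": 0.015},
  {"x": 0.0005,"y": 0.0037,"z": 0.036,"turn": 0,"gripper": 0.015},
  {"x": 0.0005,"y": 0.0037,"z": 0.042,"turn": 0,"gripper": 0.015},
  {"x": 0.0005,"y": 0.0037,"z": 0.046,"turn": 0,"gripper": 0.015},
  {"x": 0.0005,"y": 0.0037,"z": 0.046,"turn": 0,"gripper": 0.015},
], force=8)

```text
t: 13.65
tool_pos: [0.5323, -0.2254, 0.1825]
orientation: [-180.0, -0.0, -4.4]
ft_force: [-0.9, -0.4, 2.0]
grip_width: 0.0245
grip_force: 8.0
```

Run:
```python
from h import *
np.set_printoptions(precision=4,suppress=True)
go(.5318,-.2258,.1814,-4.4); tc=np.array(monitor.read_state()["tool_pos"])
p=eyes.camera('side');g=p['frame'][80:180,340:460];cv2.imwrite('pics/crop4.png',cv2.resize(g,None,fx=6,fy=6,interpolation=cv2.INTER_CUBIC))
d=cloud(p)-tc;m=(abs(d[...,0])<.03)&(abs(d[...,1])<.03)&(d[...,2]<-.03)&(d[...,2]>-.06)&(p["range_z"]>0); print('blade',m.sum(),np.median(d[m],0),d[m].min(0),d[m].max(0))
```

```text
t 13.65 tcp [ 0.5323 -0.2254  0.1825] [-180.    -0.    -4.4] w 0.0245 F [-0.9 -0.4  2. ] j6 71.3
-> x -0.0005 y 0.0005 z 0.0011 turn -0.000
blade 72 [-0.0018  0.0055 -0.0458] [-0.0054 -0.0105 -0.0597] [ 0.0032  0.0156 -0.03  ]
```

View pics/crop4.png

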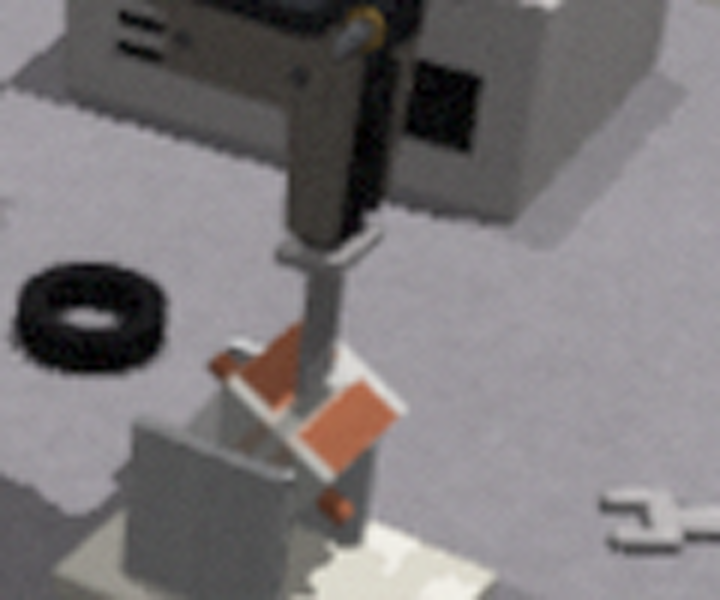

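The crop shows the blade's tip in the mouth between the copper plates (about 315,400). Now I'll swing the handle towards the robot around the tip while feeding it down.

Request:
jog_arm([
  {"x": 0,"y": 0,"z": 0.003,"turn": 0,"gripper": 0.015},
  {"x": -0.004,"y": 0,"z": 0.004,"turn": 0,"gripper": 0.015},
  {"x": -0.008,"y": 0,"z": 0.0045,"turn": 0,"gripper": 0.015},
  {"x": -0.012,"y": 0,"z": 0.005,"turn": 0,"gripper": 0.015},
  {"x": -0.0165,"y": 0,"z": 0.0055,"turn": 0,"gripper": 0.015},
  {"x": -0.02,"y": 0,"z": 0.008,"turn": 0,"gripper": 0.015},
  {"x": -0.0235,"y": 0,"z": 0.01,"turn": 0,"gripper": 0.015},
  {"x": -0.027,"y": 0,"z": 0.0125,"turn": 0,"gripper": 0.015},
  {"x": -0.0305,"y": 0,"z": 0.015,"turn": 0,"gripper": 0.015},
], force=5)

```text
t: 14.6
tool_pos: [0.5012, -0.223, 0.1674]
orientation: [-180.0, 0.0, -4.4]
ft_force: [-0.3, 0.1, -1.6]
grip_width: 0.024
grip_force: 5.0
```

Run:
```python
from h import *
np.set_printoptions(precision=4,suppress=True)
go(.5278-.0264,-.2258,.1674,-4.4); tc=np.array(monitor.read_state()["tool_pos"])
p=eyes.camera('side');g=p['frame'][80:180,340:460];cv2.imwrite('pics/crop5.png',cv2.resize(g,None,fx=6,fy=6,interpolation=cv2.INTER_CUBIC))
```

```text
t 14.6 tcp [ 0.5012 -0.223   0.1674] [-180.     0.    -4.4] w 0.024 F [-0.3  0.1 -1.6] j6 70.3
-> x 0.0004 y 0.0028 z 0.0000 turn -0.000
```

View pics/crop5.png

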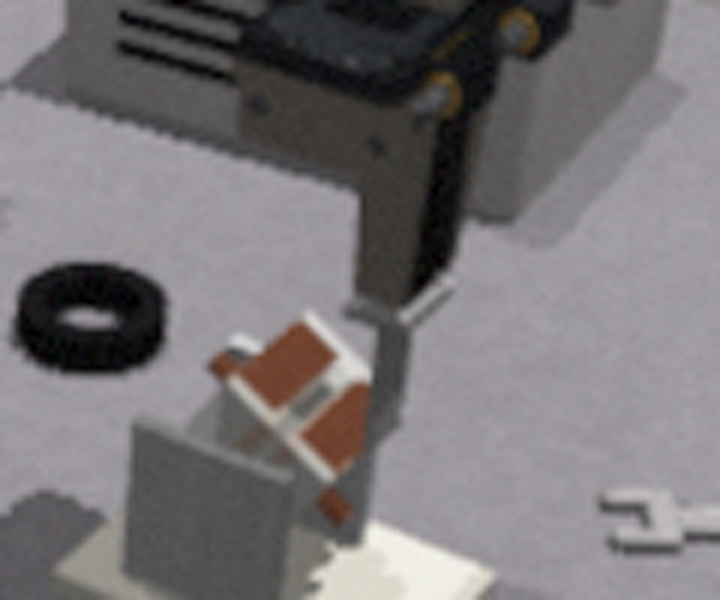

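The blade slipped off the lip and still hangs vertical to the right of the block (crop 385,380). The gap is visible at (311,402). I'll tilt the gauge against the block's high back edge before inserting it. First I need some measurements.

Request:
jog_arm([
  {"x": 0,"y": 0,"z": -0.025,"turn": 0,"gripper": 0.015},
  {"x": 0,"y": 0,"z": -0.05,"turn": 0,"gripper": 0.015},
  {"x": 0.0,"y": 0,"z": -0.05,"turn": 0,"gripper": 0.015},
], force=20)

```text
t: 14.95
tool_pos: [0.5034, -0.2239, 0.2207]
orientation: [179.9, -0.3, -4.4]
ft_force: [0.8, -0.8, -0.7]
grip_width: 0.0242
grip_force: 20.0
```

Run:
```python
from h import *
np.set_printoptions(precision=4,suppress=True)
p=dict(np.load('top0.npz'));X=cloud(p);f=p['frame'].astype(int)
m=(f[...,2]-f[...,0]>50);m[218:]=0;m[:200]=0;m[:,:415]=0;m[:,445:]=0
print('pin',m.sum(),X[m].min(0),X[m].max(0))
s=eyes.camera('side');st=monitor.read_state();tc=np.array(st['tool_pos']);print(st['t'],tc)
d=cloud(s)-tc;ok=s['range_z']>0
for lo,hi in((-.03,-.012),(-.05,-.03),(-.09,-.07)):
    m=ok&(abs(d[...,0])<.03)&(abs(d[...,1])<.03)&(d[...,2]<hi)&(d[...,2]>lo)
    print(lo,m.sum(),np.median(d[m],0),d[m].min(0),d[m].max(0))
for b in((392,147),(393.5,146)): print('mouth side',back(s,b),back(s,b,.105),back(s,b,.1032))
n=np.array([-.4985,.0384,.866])
for c in('top','side'):
    p=dict(np.load(c+'0.npz'));x=cloud(p);f=p['frame']
    b=(415,215,445,245) if c=='top' else (375,130,412,165)
    # plane-residual map: points below the copper plane by >3 mm inside = slot
    C=np.array([.5297,-.2235,.104]);h=(x-C)@n;u=(x-C)@np.array([.863,-.0664,.5]);v=(x-C)@np.array([.0767,.997,0])
    m=(abs(u)<.012)&(abs(v)<.03)&(h<-.003)&(h>-.08)
    print(c,'slot',m.sum(),u[m].mean() if m.any() else 0,v[m].mean() if m.any() else 0,np.percentile(v[m],[2,98]) if m.any() else 0)
```

```text
pin 19 [ 0.5669 -0.2306  0.099 ] [ 0.5757 -0.2227  0.1104]
15.0 [ 0.5025 -0.2235  0.2189]
-0.03 22 [-0.0001  0.011  -0.0245] [-0.008  -0.0081 -0.0296] [ 0.0043  0.0189 -0.0122]
-0.05 49 [-0.0007  0.0041 -0.04  ] [-0.0036 -0.0127 -0.0494] [ 0.0038  0.0143 -0.0313]
-0.09 7 [-0.0013  0.0074 -0.0717] [-0.0023 -0.0107 -0.0739] [ 0.0041  0.0121 -0.0701]
mouth side [ 0.5341 -0.2315  0.0921] [ 0.527  -0.2134  0.105 ] [ 0.528  -0.2159  0.1032]
mouth side [ 0.5312 -0.2328  0.0953] [ 0.5258 -0.219   0.105 ] [ 0.5268 -0.2216  0.1032]
top slot 41 -0.0009866071593945694 -0.0032785686152854783 [-0.0168  0.0122]
side slot 44 -0.0007981795480977833 -0.007495345543851273 [-0.0202  0.019 ]
```

```bash
cat >> h.py <<'E'
def blade(save=None):
    """gauge outline in side view by depth against the empty scene; depth along the vertical plane through the TCP"""
    s=eyes.camera('side');tc=np.array(monitor.read_state()['tool_pos']);b=dict(np.load('side0.npz'))
    z=s['range_z'];m=(z>0)&(b['range_z']-z>.015)
    d=cloud(s)-tc
    m&=(abs(d[...,0])<.08)&(abs(d[...,1])<.03)&(d[...,2]<.0)&(d[...,2]>-.11)
    ax=np.array([.997,-.077,0])
    q=np.c_[d[m]@ax,d[m][:,2]]*1000
    for lo in range(-100,0,8):
        k=(q[:,1]>=lo)&(q[:,1]<lo+8)
        if k.sum()>1: print(lo,k.sum(),"x %.1f (%.1f..%.1f) zmin %.1f"%(np.median(q[k,0]),q[k,0].min(),q[k,0].max(),q[k,1].min()),"y %.1f"%(1e3*np.median(d[m][k][:,1])))
    return s,q
E
python3 - <<'E'
from h import *
s,q=blade()
st=monitor.read_state();tc=np.array(st['tool_pos'])
print(st['t'],tc,[np.round(proj(s,tc+[0,0.0,dz]),1).tolist() for dz in(-.017,-.023,-.06,-.074,-.083)])
c=int(round(proj(s,tc+[0,0,-.06])[0])); r0=int(proj(s,tc)[1])
b=dict(np.load('side0.npz'))
for v in range(r0,r0+60,2): print(v,s['frame'][v,c-6:c+7].mean(-1).astype(int),np.round(s['range_z'][v,c-1:c+2],3))
E
```

```text
-76 12 x -1.2 (-2.2..2.0) zmin -72.6 y 6.8
-68 20 x -1.6 (-3.3..2.4) zmin -67.8 y 4.5
-60 17 x -1.2 (-2.9..1.6) zmin -60.0 y 0.6
-52 17 x -1.1 (-2.6..0.6) zmin -51.9 y 2.3
-44 20 x -1.2 (-3.0..2.4) zmin -43.9 y 8.9
-36 21 x -1.2 (-2.4..3.2) zmin -35.8 y 5.5
-28 12 x -0.6 (-1.6..3.2) zmin -27.7 y 9.3
-20 8 x -3.8 (-11.3..8.9) zmin -19.1 y 12.5
-12 82 x -6.8 (-13.4..12.4) zmin -11.9 y 14.0
-4 4 x -7.1 (-8.4..4.2) zmin -2.3 y 2.7
15.05 [ 0.50166887 -0.22308441  0.21761552] [[408.7, 112.3], [408.4, 114.7], [406.4, 129.0], [405.6, 134.2], [405.2, 137.6]]
105 [77 64 55 59 56 56 55 56 54 57 43 17 14] [1.056 1.057 1.059]
107 [80 64 54 55 58 54 56 56 58 53 38  6 23] [1.062 1.056 1.053]
109 [ 93 106 108  86  74  69  60  58  58  47  44  85 121] [1.064 1.062 1.066]
111 [ 77  83  83  83  85  86  85  81  93 135 158 149 128] [1.077 1.077 1.08 ]
113 [134 119 110  93  77  70  70  74  80  76  83  87  74] [1.079 1.074 1.074]
115 [157 156 156 155 137  78  68  69  69  67  87  93  71] [1.089 1.086 1.074]
117 [156 160 158 154 126  68  65  67  70  66  98 143 152] [1.092 1.094 1.095]
119 [156 153 154 143 111
[... 1069 characters left out ...]
47 [129 127 128 131 162 200 206 181 158 155 158 151 154] [1.185 1.182 1.353]
149 [125 127 127 129 129 140 165 163 154 152 152 156 157] [1.177 1.18  1.348]
151 [126 128 129 133 144 155 154 155 155 154 155 154 152] [1.336 1.339 1.338]
153 [133 131 132 141 153 151 153 154 154 152 152 155 154] [1.328 1.324 1.332]
155 [ 98  85 115 148 157 154 158 154 156 153 151 150 151] [1.324 1.323 1.318]
157 [ 84  90 123 157 151 152 151 150 153 156 153 151 152] [1.319 1.315 1.308]
159 [ 87 100 127 153 153 154 153 156 154 156 154 156 157] [1.305 1.311 1.312]
161 [ 85 109 141 152 156 155 152 154 154 152 153 157 156] [1.298 1.302 1.298]
163 [ 88 119 153 154 153 151 151 151 153 150 152 155 157] [1.293 1.298 1.294]
```

Request:
jog_arm([
  {"x": 0.03,"y": 0,"z": 0,"turn": 0,"gripper": 0.015},
  {"x": 0.055,"y": 0,"z": 0,"turn": 0,"gripper": 0.015},
  {"x": 0.0615,"y": 0,"z": 0.015,"turn": 0,"gripper": 0.015},
  {"x": 0.0615,"y": 0,"z": 0.028,"turn": 0,"gripper": 0.015},
  {"x": 0.0615,"y": 0,"z": 0.033,"turn": 0,"gripper": 0.015},
  {"x": 0.0615,"y": 0,"z": 0.033,"turn": 0,"gripper": 0.015},
], force=8)

```text
t: 15.65
tool_pos: [0.561, -0.2273, 0.1828]
orientation: [-179.9, 0.2, -4.4]
ft_force: [0.9, -0.1, -0.5]
grip_width: 0.0237
grip_force: 8.0
```

Request:
jog_arm([
  {"x": -0.004,"y": 0,"z": 0,"turn": 0,"gripper": 0.015},
  {"x": -0.008,"y": 0,"z": 0,"turn": 0,"gripper": 0.015},
  {"x": -0.013,"y": 0,"z": 0.0,"turn": 0,"gripper": 0.015},
  {"x": -0.018,"y": 0,"z": 0.0005,"turn": 0,"gripper": 0.015},
  {"x": -0.0225,"y": 0,"z": 0.001,"turn": 0,"gripper": 0.015},
  {"x": -0.027,"y": 0,"z": 0.002,"turn": 0,"gripper": 0.015},
  {"x": -0.032,"y": 0,"z": 0.003,"turn": 0,"gripper": 0.015},
])

```text
t: 16.35
tool_pos: [0.5307, -0.2254, 0.1819]
orientation: [180.0, -0.0, -4.4]
ft_force: [0.9, -1.1, 1.0]
grip_width: 0.024
grip_force: 8.0
```

```bash
python3 -c "
from h import *
go(.563,-.2273,.1845,-4.4)
blade()"
```

```text
t 16.35 tcp [ 0.5307 -0.2254  0.1819] [180.   -0.   -4.4] w 0.024 F [ 0.9 -1.1  1. ] j6 71.3
-> x 0.0323 y -0.0006 z -0.0026 turn -0.000
-76 2 x 27.7 (26.2..29.2) zmin -69.8 y 10.3
-68 14 x 24.9 (23.5..27.7) zmin -66.8 y 7.5
-60 14 x 22.9 (21.0..26.9) zmin -59.4 y 1.9
-52 12 x 20.5 (19.9..24.1) zmin -49.7 y 6.4
-44 15 x 19.2 (17.2..22.4) zmin -43.9 y 6.9
-36 10 x 15.8 (14.4..19.1) zmin -34.2 y 8.7
-28 8 x 14.4 (12.5..17.0) zmin -27.6 y 12.1
-20 10 x 4.8 (-1.0..15.3) zmin -19.4 y 15.0
-12 49 x 10.8 (-2.4..23.8) zmin -11.8 y 16.6
-4 14 x -0.2 (-10.6..23.3) zmin -3.9 y 11.8
```

Request:
jog_arm([
  {"x": -0.005,"y": 0,"z": 0.0015,"turn": 0,"gripper": 0.015},
  {"x": -0.01,"y": 0,"z": 0.0035,"turn": 0,"gripper": 0.015},
  {"x": -0.014,"y": 0,"z": 0.0055,"turn": 0,"gripper": 0.015},
  {"x": -0.018,"y": 0,"z": 0.0075,"turn": 0,"gripper": 0.015},
  {"x": -0.018,"y": 0,"z": 0.0075,"turn": 0,"gripper": 0.015},
])

```text
t: 16.9
tool_pos: [0.512, -0.2238, 0.1737]
orientation: [-180.0, 0.1, -4.4]
ft_force: [0.7, 0.7, -0.8]
grip_width: 0.024
grip_force: 8.0
```

```bash
python3 -c "
from h import *
go(.563,-.2273,.1845,-4.4)
s,q=blade()
k=(q[:,1]<-20)&(abs(q[:,0]-np.interp(q[:,1],[-70,-20],[40,10]))<15);a=np.polyfit(q[k,1],q[k,0],1);print(np.degrees(np.arctan(a)),a,k.sum())"
```

```text
t 16.9 tcp [ 0.512  -0.2238  0.1737] [-1.8e+02  1.0e-01 -4.4e+00] w 0.024 F [ 0.7  0.7 -0.8] j6 70.7
-> x 0.0511 y -0.0004 z -0.0108 turn -0.001
-68 3 x 44.5 (42.9..47.0) zmin -62.3 y 7.9
-60 8 x 40.7 (39.0..44.5) zmin -58.5 y 8.4
-52 9 x 36.9 (34.9..40.8) zmin -51.0 y -2.5
-44 10 x 34.2 (33.0..37.3) zmin -42.8 y 10.1
-36 9 x 29.9 (27.6..33.0) zmin -34.6 y 6.7
-28 8 x 26.9 (24.6..28.4) zmin -27.9 y 9.5
-20 6 x 23.0 (10.6..26.8) zmin -18.5 y 12.0
-12 32 x 14.6 (6.0..28.9) zmin -11.8 y 17.0
-4 31 x 21.6 (-11.4..30.9) zmin -3.9 y 13.4
[-27.12320221  85.74252136] [-0.51223696 13.43290054] 42
```

Request:
jog_arm([
  {"x": 0,"y": 0,"z": -0.015,"turn": 0,"gripper": 0.015},
  {"x": 0,"y": 0,"z": -0.04,"turn": 0,"gripper": 0.015},
  {"x": -0.015,"y": 0,"z": -0.042,"turn": 0,"gripper": 0.015},
  {"x": -0.0364,"y": 0,"z": -0.042,"turn": 0,"gripper": 0.015},
  {"x": -0.0364,"y": 0,"z": -0.025,"turn": 0,"gripper": 0.015},
  {"x": -0.0364,"y": 0,"z": -0.012,"turn": 0,"gripper": 0.015},
  {"x": -0.0364,"y": 0,"z": -0.012,"turn": 0,"gripper": 0.015},
], force=15)

```text
t: 17.65
tool_pos: [0.4747, -0.2204, 0.1838]
orientation: [-179.9, 0.2, -4.4]
ft_force: [-0.3, -0.1, -1.1]
grip_width: 0.0239
grip_force: 15.0
```

```bash
python3 -c "
from h import *
go(.4757,-.2206,.1815,-4.4)
s,q=blade()
k=(q[:,1]<-20)&(abs(q[:,0]-np.interp(q[:,1],[-70,-20],[46,22]))<12);a=np.polyfit(q[k,1],q[k,0],1);print(np.degrees(np.arctan(a)),a,k.sum())
g=s['frame'][85:175,335:455];cv2.imwrite('pics/crop6.png',cv2.resize(g,None,fx=6,fy=6,interpolation=cv2.INTER_CUBIC))
"
```

```text
t 17.65 tcp [ 0.4747 -0.2204  0.1838] [-179.9    0.2   -4.4] w 0.0239 F [-0.3 -0.1 -1.1] j6 69.4
-> x 0.0010 y 0.0001 z 0.0023 turn -0.001
-68 6 x 43.2 (41.6..46.3) zmin -64.4 y -2.0
-60 7 x 40.7 (38.2..44.9) zmin -59.8 y 8.3
-52 12 x 36.5 (34.3..40.9) zmin -51.6 y 8.9
-44 6 x 33.8 (32.6..37.0) zmin -43.8 y 8.4
-36 12 x 29.0 (27.3..32.8) zmin -35.3 y 8.1
-28 6 x 26.7 (23.6..28.1) zmin -26.9 y 9.6
-20 8 x 12.4 (6.4..23.7) zmin -19.8 y 14.9
-12 38 x 15.2 (5.4..28.9) zmin -11.3 y 17.6
-4 39 x 19.9 (-12.2..28.6) zmin -4.0 y 12.2
[-25.19637185  86.02425446] [-0.47048694 14.38819225] 49
```

View pics/crop6.png

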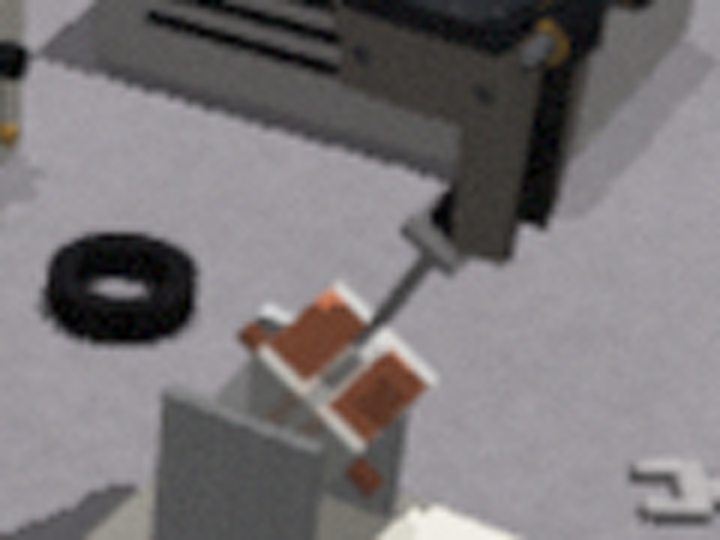

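The blade hangs tilted in line with the slot (crop slot about 342,368; tip about 356,346). Inserting along the gap.

Request:
jog_arm([
  {"x": 0.005,"y": 0,"z": 0.009,"turn": 0,"gripper": 0.015},
  {"x": 0.009,"y": 0,"z": 0.016,"turn": 0,"gripper": 0.015},
  {"x": 0.01,"y": 0,"z": 0.0197,"turn": 0,"gripper": 0.015},
  {"x": 0.011,"y": 0,"z": 0.0238,"turn": 0,"gripper": 0.015},
  {"x": 0.012,"y": 0,"z": 0.0277,"turn": 0,"gripper": 0.015},
  {"x": 0.013,"y": 0,"z": 0.0317,"turn": 0,"gripper": 0.015},
  {"x": 0.013,"y": 0,"z": 0.0317,"turn": 0,"gripper": 0.015},
], force=8)

```text
t: 18.4
tool_pos: [0.4826, -0.2216, 0.1557]
orientation: [-180.0, 0.9, -4.3]
ft_force: [-37.0, 1.3, 43.4]
grip_width: 0.024
grip_force: 39.3
```

```bash
python3 -c "
from h import *
go(.4757,-.2206,.1815,-4.4)
s,q=blade()
k=(q[:,1]<-18)&(abs(q[:,0]-np.interp(q[:,1],[-70,-20],[46,22]))<12);a=np.polyfit(q[k,1],q[k,0],1);print(np.degrees(np.arctan(a)),a,k.sum())
g=s['frame'][85:175,335:455];cv2.imwrite('pics/crop7.png',cv2.resize(g,None,fx=6,fy=6,interpolation=cv2.INTER_CUBIC))
"
```

```text
t 18.4 tcp [ 0.4826 -0.2216  0.1557] [-180.     0.9   -4.3] w 0.024 F [-37.    1.3  43.4] j6 69.9
-> x -0.0069 y -0.0005 z -0.0258 turn 0.001
-44 5 x 43.9 (42.5..47.1) zmin -43.8 y 8.0
-36 5 x 37.7 (35.0..39.6) zmin -34.7 y 9.7
-28 8 x 34.1 (31.0..35.8) zmin -28.0 y 8.8
-20 5 x 27.6 (24.6..28.8) zmin -19.5 y 9.6
-12 9 x 19.4 (4.1..23.6) zmin -10.9 y 12.5
-4 12 x -3.6 (-12.9..16.4) zmin -3.9 y 18.7
[-31.41227538  86.92362557] [-0.61069672 18.60654822] 16
```

Request:
jog_arm([
  {"x": -0.003,"y": 0,"z": -0.002,"turn": 0,"gripper": 0.015},
  {"x": -0.006,"y": 0,"z": -0.005,"turn": 0,"gripper": 0.015},
  {"x": -0.006,"y": 0,"z": -0.005,"turn": 0,"gripper": 0.015},
], force=5)

```text
t: 18.75
tool_pos: [0.4841, -0.2218, 0.1597]
orientation: [180.0, -0.1, -4.4]
ft_force: [0.3, 0.2, -1.1]
grip_width: 0.024
grip_force: 8.0
```

```bash
python3 -c "
from h import *
go(.4757,-.2206,.1815,-4.4)
s,q=blade()
k=(q[:,1]<-18)&(abs(q[:,0]-np.interp(q[:,1],[-70,-20],[46,22]))<15);a=np.polyfit(q[k,1],q[k,0],1);print(np.degrees(np.arctan(a)),a,k.sum())
print(eyes.camera('top')['shot'])
g=s['frame'][85:175,335:455];cv2.imwrite('pics/crop8.png',cv2.resize(g,None,fx=6,fy=6,interpolation=cv2.INTER_CUBIC))
"
```

```text
t 18.75 tcp [ 0.4841 -0.2218  0.1597] [ 1.8e+02 -1.0e-01 -4.4e+00] w 0.024 F [ 0.3  0.2 -1.1] j6 69.6
-> x -0.0084 y -0.0006 z -0.0218 turn -0.001
-44 5 x 44.3 (40.2..46.7) zmin -40.2 y 7.2
-36 6 x 39.2 (35.8..43.6) zmin -35.6 y 11.0
-28 6 x 33.9 (29.6..36.0) zmin -25.8 y 10.8
-20 8 x 27.8 (25.2..31.1) zmin -18.2 y 10.4
-12 10 x 7.7 (4.5..23.6) zmin -11.3 y 18.9
-4 14 x 5.4 (-11.7..18.0) zmin -4.0 y 18.5
[-34.31080394  86.67417531] [-0.68243009 17.20818729] 17
18
```

View pics/crop8.png

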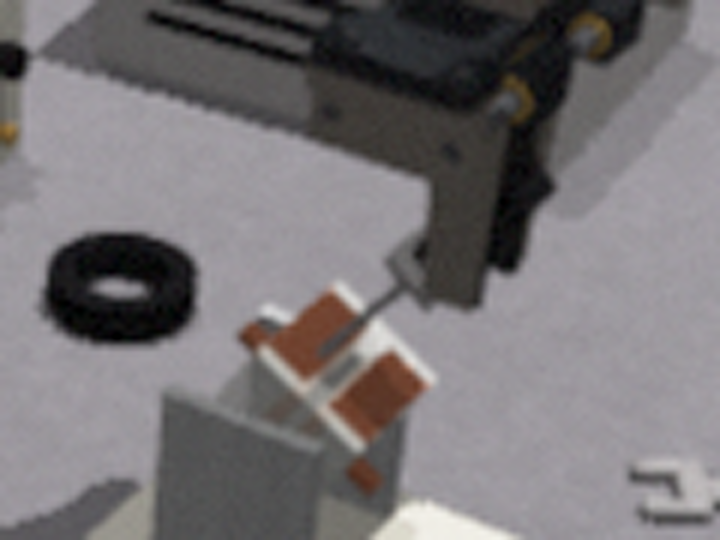

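The last picture shows the tip resting on the upper copper plate (320,352), beside the slot (342,368). I'll work out the offset from the image.

```bash
python3 -c "
from h import *
np.set_printoptions(precision=3,suppress=True)
p=dict(np.load('side0.npz'));m=np.array([.529,-.2247,.105])
c,s=np.cos(np.radians(-4.4)),np.sin(np.radians(-4.4))
X=np.array([c,s,0]);n=-.5*X+[0,0,.866];gx=.866*X+[0,0,.5];gy=np.array([-s,c,0])
P=np.array(proj(p,m));J={k:(np.array(proj(p,m+.01*v))-P)/10 for k,v in(('gx',gx),('gy',gy),('n',n))};print('mouth',P,J)
o=np.array([335,85])
slot=o+np.array([342,368])/6
for nm,t in(('hover',(356,346)),('now',(320,352))):
    d=o+np.array(t)/6-slot; print(nm,d,'gx,n mm:',np.linalg.solve(np.c_[J['gx'],J['n']],d),'gx,gy mm:',np.linalg.solve(np.c_[J['gx'],J['gy']],d))
# slot detection: mean colour vs. copper, side0: dark-grey pixels between coppers
f=p['frame'][135:162,378:412].astype(int); cu=(f[...,2]-f[...,0]>50)
for r in range(27): print(135+r,''.join('#' if k else ('.' if g>140 else 'o') for k,g in zip(cu[r],f[r].mean(-1))))
"
```

```text
mouth [393.298 144.455] {'gx': array([-0.3  , -0.301]), 'gy': array([-0.213,  0.191]), 'n': array([ 0.225, -0.238])}
hover [ 2.333 -3.667] gx,n mm: [ 1.941 12.948] gx,gy mm: [  2.768 -14.86 ]
now [-3.667 -2.667] gx,n mm: [10.586 -2.2  ] gx,gy mm: [10.445  2.525]
135 .........######...................
136 ........########..................
137 .......##########.................
138 ooo...############................
139 #ooo##############................
140 ##o##############.................
141 #################.................
142 ###############o..................
143 ...###########oo......#...........
144 o...#########oooo...####..........
145 o....#######ooooo..######.........
146 oo...######oooooo#########........
147 ooo...####oooooo###########.......
148 oooo...##.ooooo#############......
149 oooooo....oooo##############......
150 ooooooo..o...##############.......
151 ooooooooo...##############........
152 ooooooooo...#############o........
153 oooooooooo..############oo........
154 ooooooooooo..##########oo.........
155 ..oooooooooo..########ooo.........
156 .....ooooooo...######oooo.........
157 o.......ooooo...####ooooo.........
158 oooo.......ooo...##oooooo.........
159 oooooo.....oooo...ooooooo.........
160 ooooooooo.ooooooooooooooo.........
161 oooooooooooooooooooooooo..........
```

Request:
jog_arm([
  {"x": -0.004,"y": 0,"z": -0.008,"turn": 0,"gripper": 0.015},
  {"x": -0.009,"y": 0,"z": -0.018,"turn": 0,"gripper": 0.015},
  {"x": -0.012,"y": 0,"z": -0.025,"turn": 0,"gripper": 0.015},
  {"x": -0.012,"y": 0,"z": -0.025,"turn": 0,"gripper": 0.015},
  {"x": -0.012,"y": 0,"z": -0.025,"turn": 0,"gripper": 0.015},
], force=25)

```text
t: 19.35
tool_pos: [0.4719, -0.2208, 0.1849]
orientation: [180.0, -0.1, -4.4]
ft_force: [0.9, -0.5, -2.0]
grip_width: 0.0239
grip_force: 27.8
```

```bash
cat >> h.py <<'E'
def tip(lo=-18,draw=False):
    """tilt and tip of the blade, in gap axes relative to the slot as the side camera sees both"""
    s,q=blade(); tc=np.array(monitor.read_state()['tool_pos'])
    k=(q[:,1]<lo)&(q[:,0]>15); 
    for _ in range(3):
        a=np.polyfit(q[k,1],q[k,0],1); e=q[:,0]-np.polyval(a,q[:,1]); k=(q[:,1]<lo)&(abs(e)<5)
    print("tilt",np.degrees(np.arctan(-a[0])).round(1),"line",a.round(3),"n",k.sum(),"z lowest",np.sort(q[k,1])[:3].round(1))
    return s,a
E
python3 - <<'E'
from h import *
go(.4757,-.2206,.1815,-4.4)
s,a=tip()
b=dict(np.load('side0.npz')); tc=np.array(monitor.read_state()['tool_pos'])
m=(s['range_z']>0)&(b['range_z']-s['range_z']>.012)
t=np.array(proj(s,tc+[.046,-.0035,-.063])).astype(int);print('exp tip px',t,'slot',np.round(proj(s,np.array([.529,-.2247,.105])),1))
f=s['frame'].mean(-1)
for r in range(112,152): print(r,''.join('#' if m[r,c] else('o' if f[r,c]<100 else '.') for c in range(372,424)))
E
```

```text
t 19.35 tcp [ 0.4719 -0.2208  0.1849] [ 1.8e+02 -1.0e-01 -4.4e+00] w 0.0239 F [ 0.9 -0.5 -2. ] j6 69.2
-> x 0.0038 y -0.0005 z 0.0034 turn -0.001
-52 3 x 51.6 (50.9..52.3) zmin -50.0 y 8.6
-44 9 x 46.4 (43.2..49.8) zmin -43.7 y 8.8
-36 6 x 40.8 (37.1..42.7) zmin -35.8 y 8.8
-28 10 x 33.2 (30.4..36.8) zmin -27.3 y 9.0
-20 3 x 26.9 (25.5..27.2) zmin -16.0 y 12.6
-12 12 x 9.6 (5.2..25.3) zmin -10.7 y 17.2
-4 14 x -0.0 (-11.2..18.6) zmin -2.4 y 16.5
tilt 35.4 line [-0.71  17.241] n 28 z lowest [-50.  -48.6 -48. ]
exp tip px [398 140] slot [393.3 144.5]
112 ..............................ooooooooooo###########
113 .................................oooooooo###########
114 ....................................oooo############
115 .......................................#############
116 ......................................##############
117 .....................................###############
118 ....................................################
119 ..................................##################
120 .................................###################
121 ............................
[... 1034 characters left out ...]
................
140 ...oooooooooooooooooooo.............................
141 ...ooooooooooooooooooo..............................
142 ....oo..ooooooooooooo...............................
143 .....o...ooooooooooo................................
144 ..........ooooooooo........o........................
145 .....o.....ooooooo..oo....ooo.......................
146 .....oo.....ooooo...oo...oooooo.....................
147 .....ooo.....oo..ooo...oooooooo.....................
148 .....oooo........oo....oooooooooo...................
149 .....ooooo............oooooooooooo..................
150 .....ooooooo.........oooooooooooo...................
151 .....oooooooo.......oooooooooooo....................
```

Request:
jog_arm([
  {"x": -0.0102,"y": 0,"z": 0.0059,"turn": 0,"gripper": 0.015},
  {"x": -0.0102,"y": 0,"z": 0.0059,"turn": 0,"gripper": 0.015},
  {"x": -0.006,"y": 0,"z": 0.013,"turn": 0,"gripper": 0.015},
  {"x": -0.0022,"y": 0,"z": 0.0198,"turn": 0,"gripper": 0.015},
  {"x": -0.0022,"y": 0,"z": 0.0198,"turn": 0,"gripper": 0.015},
  {"x": -0.0022,"y": 0,"z": 0.0198,"turn": 0,"gripper": 0.015},
], force=30)

```text
t: 20.0
tool_pos: [0.4696, -0.2205, 0.1642]
orientation: [-180.0, 0.0, -4.4]
ft_force: [-0.6, -0.1, -1.6]
grip_width: 0.0239
grip_force: 32.7
```

```bash
cat >> h.py <<'E'
def gmap(lo=118,hi=152,c0=378,c1=420):
    s=eyes.camera('side');b=dict(np.load('side0.npz'));m=(s['range_z']>0)&(b['range_z']-s['range_z']>.012)
    f=s['frame'].astype(int)
    cu=(f[...,2]-f[...,0]>30)
    for r in range(lo,hi): print(r,''.join('#' if m[r,c] else('c' if cu[r,c] else('o' if f[r,c].mean()<105 else '.')) for c in range(c0,c1)))
E
python3 -c "
from h import *
go(.4757,-.2206,.1815,-4.4);tip();gmap()"
```

```text
t 20.0 tcp [ 0.4696 -0.2205  0.1642] [-180.     0.    -4.4] w 0.0239 F [-0.6 -0.1 -1.6] j6 69.1
-> x 0.0061 y -0.0004 z -0.0173 turn -0.000
-52 6 x 50.0 (47.4..51.2) zmin -48.7 y 8.4
-44 7 x 45.1 (42.9..46.9) zmin -42.0 y 8.7
-36 5 x 38.8 (36.0..41.1) zmin -35.8 y 9.5
-28 10 x 34.0 (29.6..37.2) zmin -27.2 y 9.5
-20 5 x 26.8 (23.2..30.5) zmin -19.3 y 10.4
-12 9 x 10.2 (4.8..25.2) zmin -10.7 y 18.9
-4 16 x -0.8 (-11.9..17.8) zmin -3.5 y 18.6
tilt 35.1 line [-0.703 16.933] n 29 z lowest [-48.7 -48.2 -47.5]
118 ...................................#######
119 ...................................#######
120 ...................................#######
121 ........................#.........o#o#####
122 ..................................########
123 .................................#######o#
124 ................................##########
125 ...............................###########
126 ..............................############
127 .............................#############
128 ...........................o##############
129 ...#.......................###############
130 .......................
[... 306 characters left out ...]
.......cccccccccc......o###.......#.....##
138 oo....cccccccccccc....####................
139 cooocccccccccccccc...###..................
140 ccocccccccccccccc...###...................
141 cccccccccccccccc...###....................
142 ccccccccccccccc..o###.....................
143 ...ccccccccccc..o##...c...................
144 ....ccccccccc..###..cccc..................
145 .....ccccccc..oo#..cccccc.................
146 o....cccccc..ooo..cccccccc................
147 oo....cccc.oooo.ccccccccccc...............
148 oooo...c...ooo.ccccccccccccc..............
149 ooooo.........ccccccccccccccc.............
150 oooooo.......cccccccccccccc...............
151 ooooooo.....cccccccccccccc................
```

The tip now lines up with the slot (blade rows 138–146 run straight into it). Inserting.

Request:
jog_arm([
  {"x": 0.002,"y": 0,"z": 0.0035,"turn": 0,"gripper": 0.015},
  {"x": 0.004,"y": 0,"z": 0.007,"turn": 0,"gripper": 0.015},
  {"x": 0.006,"y": 0,"z": 0.0104,"turn": 0,"gripper": 0.015},
  {"x": 0.008,"y": 0,"z": 0.0139,"turn": 0,"gripper": 0.015},
  {"x": 0.009,"y": 0,"z": 0.0156,"turn": 0,"gripper": 0.015},
  {"x": 0.009,"y": 0,"z": 0.0156,"turn": 0,"gripper": 0.015},
])

```text
t: 20.7
tool_pos: [0.4785, -0.2211, 0.1487]
orientation: [-180.0, 0.0, -4.4]
ft_force: [0.2, 2.0, -2.0]
grip_width: 0.0235
grip_force: 32.7
```

```bash
python3 -c "
from h import *
go(.4757,-.2206,.1815,-4.4);tip();gmap(122)"
```

```text
t 20.7 tcp [ 0.4785 -0.2211  0.1487] [-180.     0.    -4.4] w 0.0235 F [ 0.2  2.  -2. ] j6 69.4
-> x -0.0028 y -0.0003 z -0.0328 turn -0.000
-52 5 x 50.3 (46.0..52.9) zmin -51.8 y 6.8
-44 6 x 46.2 (41.1..49.3) zmin -43.3 y 9.7
-36 7 x 39.4 (37.2..41.4) zmin -33.6 y 10.1
-28 6 x 34.8 (32.4..38.0) zmin -27.2 y 8.5
-20 8 x 26.7 (24.5..31.3) zmin -19.8 y 10.3
-12 8 x 12.8 (4.4..24.5) zmin -11.5 y 17.7
-4 16 x -2.7 (-11.3..16.8) zmin -3.7 y 17.9
tilt 35.6 line [-0.717 16.572] n 26 z lowest [-51.8 -49.  -44.2]
122 ..............................############
123 ..............................##########o#
124 ..............................############
125 ..............................############
126 ........................#.....############
127 .............................o############
128 .............................#############
129 ...........................###############
130 ..........................################
131 .........................#################
132 ........................##################
133 ...........cc..........###################
134 ..........cccc.........###################
135 .........cccccc.........################.#
136 ........ccccccc..........###############..
137 .......ccccccccc.........###############..
138 oo....ccccccccccc......o################..
139 cooo.ccccccccccccc....o###.#############..
140 ccocccccccccccccc....####...###########...
141 cccccccccccccccc....###......###..#####...
142 ccccccccccccccc....###....................
143 ...ccccccccccc...o###.....................
144 ...cccccccccc..o####ccc...................
145 .....ccccccc..o###.ccccc..................
146 o.....ccccc..o###.ccccccc.................
147 oo....cccc.oo###.ccccccccc................
148 ooo....c...o###.ccccccccccc...............
149 ooooo.......#..ccccccccccccc..............
150 oooooo.......cccccccccccccc.............#.
151 ooooooo.....cccccccccccccc................
```

Request:
jog_arm([
  {"x": 0.002,"y": 0,"z": 0.0035,"turn": 0,"gripper": 0.015},
  {"x": 0.004,"y": 0,"z": 0.007,"turn": 0,"gripper": 0.015},
  {"x": 0.006,"y": 0,"z": 0.0104,"turn": 0,"gripper": 0.015},
  {"x": 0.008,"y": 0,"z": 0.0139,"turn": 0,"gripper": 0.015},
  {"x": 0.008,"y": 0,"z": 0.0139,"turn": 0,"gripper": 0.015},
])

```text
t: 21.3
tool_pos: [0.4874, -0.2218, 0.1349]
orientation: [-180.0, -0.1, -4.4]
ft_force: [4.4, 3.6, -3.5]
grip_width: 0.0237
grip_force: 32.7
```

```bash
python3 -c "
from h import *
go(.4757,-.2206,.1815,-4.4);tip(-10);gmap(128)"
```

```text
t 21.3 tcp [ 0.4874 -0.2218  0.1349] [-1.8e+02 -1.0e-01 -4.4e+00] w 0.0237 F [ 4.4  3.6 -3.5] j6 69.7
-> x -0.0117 y -0.0003 z -0.0466 turn -0.000
-44 4 x 44.2 (42.0..45.6) zmin -38.4 y 8.7
-36 4 x 40.1 (34.1..43.5) zmin -34.4 y 8.8
-28 8 x 33.2 (29.6..37.5) zmin -27.8 y 10.9
-20 6 x 28.0 (25.4..32.4) zmin -19.1 y 9.5
-12 10 x 11.4 (4.4..24.9) zmin -11.1 y 17.8
-4 12 x -3.4 (-11.6..18.7) zmin -3.6 y 17.2
tilt 36.9 line [-0.752 15.67 ] n 23 z lowest [-38.4 -38.4 -37.2]
128 ..........................################
129 ..........................################
130 ..........................################
131 .........................#################
132 ........................##################
133 ...........cc..........###################
134 ..........cccc........####################
135 .........ccccc.......#####################
136 ........ccccccc.....######################
137 .......ccccccccc...#######################
138 oo....cccccccccccc.######################.
139 cooocccccccccccccc..################.####.
140 ccocccccccccccccc...################......
141 cccccccccccccccc.....###############......
142 ccccccccccccccc....o###############.......
143 ...ccccccccccc....####c############.......
144 ...cccccccccc..oo###cccc###########.......
145 ....cccccccc..oo###cccccc##...#####.......
146 o....cccccc..oo###ccccccc.................
147 oo....cccc.oo####ccccccccc................
148 ooo....c...o###.ccccccccccc...............
149 oooo.......###.ccccccccccccc..............
150 oooooo......#cccccccccccccc...............
151 ooooooo.....cccccccccccccc................
```

Request:
jog_arm([
  {"x": 0.002,"y": 0,"z": 0.0,"turn": 0,"gripper": 0.015},
  {"x": 0.0045,"y": 0,"z": 0.0005,"turn": 0,"gripper": 0.015},
  {"x": 0.007,"y": 0,"z": 0.002,"turn": 0,"gripper": 0.015},
  {"x": 0.0095,"y": 0,"z": 0.0045,"turn": 0,"gripper": 0.015},
  {"x": 0.0115,"y": 0,"z": 0.007,"turn": 0,"gripper": 0.015},
  {"x": 0.013,"y": 0,"z": 0.0095,"turn": 0,"gripper": 0.015},
  {"x": 0.013,"y": 0,"z": 0.0095,"turn": 0,"gripper": 0.015},
], force=8)

```text
t: 22.1
tool_pos: [0.4982, -0.2226, 0.1248]
orientation: [-180.0, 0.2, -4.4]
ft_force: [-3.3, 2.7, -2.8]
grip_width: 0.0242
grip_force: 11.1
```

```bash
python3 -c "
from h import *
go(.4757,-.2206,.1815,-4.4);tip(-8);gmap(128)"
```

```text
t 22.1 tcp [ 0.4982 -0.2226  0.1248] [-180.     0.2   -4.4] w 0.0242 F [-3.3  2.7 -2.8] j6 70.2
-> x -0.0226 y -0.0003 z -0.0567 turn -0.000
-28 6 x 29.9 (26.6..33.6) zmin -26.6 y 11.4
-20 6 x 26.4 (22.2..27.9) zmin -19.7 y 10.4
-12 9 x 9.6 (4.6..21.3) zmin -11.7 y 17.7
-4 19 x 2.5 (-11.4..23.2) zmin -4.0 y 18.3
tilt 32.0 line [-0.625 14.944] n 15 z lowest [-29.8 -26.6 -25.4]
128 .....................####################.
129 .....................#o##################.
130 .....................###################..
131 .....................##################...
132 .....................##################...
133 ....................o#################....
134 ..........ccc.......o#################....
135 .........ccccc......##################....
136 ........cccccccc..####################....
137 .......ccccccccc.#####################..#.
138 oo....ccccccccco#####################.....
139 oooocccccccccco######################.....
140 ccoccccccccccc######################......
141 ccccccccccccccc################.####......
142 ccccccccccccccc################...........
143 ...ccccccccccc..###############...........
144 ....ccccccccc..oo###########o#............
145 .....ccccccc..oo##############........#...
146 o....cccccc..o###..###########............
147 oo....cccc.oo###.ccc###cc#####............
148 ooo........o###.ccccc#ccccc...............
149 oooo.......###.ccccccccccccc..............
150 oooooo......#cccccccccccccc...............
151 ooooooo.....cccccccccccccc................
```

Request:
jog_arm([
  {"x": 0.002,"y": 0,"z": 0.0015,"turn": 0,"gripper": 0.015},
  {"x": 0.0045,"y": 0,"z": 0.004,"turn": 0,"gripper": 0.015},
  {"x": 0.0065,"y": 0,"z": 0.007,"turn": 0,"gripper": 0.015},
  {"x": 0.0085,"y": 0,"z": 0.01,"turn": 0,"gripper": 0.015},
  {"x": 0.0085,"y": 0,"z": 0.01,"turn": 0,"gripper": 0.015},
])

```text
t: 22.7
tool_pos: [0.5074, -0.2233, 0.1153]
orientation: [-180.0, 0.1, -4.4]
ft_force: [-2.7, 3.1, -4.7]
grip_width: 0.0242
grip_force: 11.2
```

```bash
python3 -c "
from h import *
go(.4757,-.2206,.1815,-4.4);tip(-6);gmap(132)"
```

```text
t 22.7 tcp [ 0.5074 -0.2233  0.1153] [-1.8e+02  1.0e-01 -4.4e+00] w 0.0242 F [-2.7  3.1 -4.7] j6 70.5
-> x -0.0318 y -0.0002 z -0.0662 turn -0.000
-20 4 x 23.3 (19.9..25.2) zmin -18.1 y 11.0
-12 10 x 7.9 (2.0..18.7) zmin -8.5 y 19.5
-4 10 x 4.2 (-10.9..17.9) zmin -3.3 y 18.0
tilt 31.5 line [-0.612 13.353] n 5 z lowest [-18.1 -16.6 -16.5]
132 .................###################......
133 .................##################.......
134 ..........cccc...##################.......
135 .........ccccc...#################........
136 ........ccccccc..#################........
137 .......ccccccccco#################........
138 oo....ccccccccc###################........
139 cooo.ccccccccco###################........
140 ccoccccccccco####################.........
141 ccccccccccco#####################.........
142 cccccccccco########o#############.........
143 ...ccccccc#################.o###..........
144 ....ccccccc################...............
145 .....ccccccc###########o###...............
146 o....cccccc.o#############................
147 oo....cccc.oo#############................
148 ooo....c...o##o####o######c...............
149 oooo.......##..o###oc#####cc..............
150 oooooo........ccc##cccc#ccc...............
151 ooooooo......ccccccccccccc................
```

Request:
jog_arm([
  {"x": 0.001,"y": 0,"z": 0.0015,"turn": 0,"gripper": 0.015},
  {"x": 0.002,"y": 0,"z": 0.003,"turn": 0,"gripper": 0.015},
  {"x": 0.003,"y": 0,"z": 0.0045,"turn": 0,"gripper": 0.015},
  {"x": 0.004,"y": 0,"z": 0.006,"turn": 0,"gripper": 0.015},
  {"x": 0.004,"y": 0,"z": 0.006,"turn": 0,"gripper": 0.015},
])

```text
t: 23.3
tool_pos: [0.5115, -0.2236, 0.1097]
orientation: [-180.0, 0.0, -4.4]
ft_force: [-3.3, 5.8, -2.2]
grip_width: 0.024
grip_force: 11.1
```

```bash
python3 -c "
from h import *
go(.4757,-.2206,.1815,-4.4);tip(-4);gmap(132)"
```

```text
t 23.3 tcp [ 0.5115 -0.2236  0.1097] [-180.     0.    -4.4] w 0.024 F [-3.3  5.8 -2.2] j6 70.7
-> x -0.0360 y -0.0002 z -0.0718 turn -0.000
-12 3 x 16.5 (-10.2..20.7) zmin -11.6 y 13.9
-4 16 x 10.3 (-11.1..17.1) zmin -3.0 y 19.6
tilt 50.4 line [-1.209  6.616] n 2 z lowest [-11.6  -8.2]
132 ..............#####################.......
133 ...............###################........
134 ..........cccc.##################.........
135 .........cccccc##################.........
136 ........ccccccc##################.........
137 .......cccccccc##################.........
138 oo....ccccccccc#################..........
139 oooo.ccccccccco#################..........
140 ccocccccccccc###################..........
141 ccccccccccco####################..........
142 cccccccccco##o#################...........
143 ..ccccccco###o#################...........
144 ....ccccc#o.##################............
145 ....cccccoo.#############...##............
146 oo...ccccoo##############...............#.
147 oo....ccc.o##############c................
148 oooo...cc..o#############cc...............
149 oooo.......#############ccccc.............
150 oooooo.......ooo########ccc...............
151 ooooooo.....ccoo##cc####cc................
```

Request:
jog_arm([
  {"x": 0.001,"y": 0,"z": 0.0015,"turn": 0,"gripper": 0.015},
  {"x": 0.0015,"y": 0,"z": 0.0025,"turn": 0,"gripper": 0.015},
  {"x": 0.0015,"y": 0,"z": 0.0025,"turn": 0,"gripper": 0.015},
  {"x": 0.0015,"y": 0,"z": 0.0025,"turn": 0,"gripper": 0.015},
])

```text
t: 23.8
tool_pos: [0.5129, -0.2237, 0.1074]
orientation: [-180.0, 0.1, -4.4]
ft_force: [-4.2, 4.1, 1.1]
grip_width: 0.0242
grip_force: 11.4
```

Request:
jog_arm([
  {"x": 0,"y": 0,"z": 0,"turn": 0,"gripper": 0.06},
  {"x": 0,"y": 0,"z": 0,"turn": 0,"gripper": 0.06},
  {"x": 0,"y": 0,"z": 0,"turn": 0,"gripper": 0.06},
  {"x": 0,"y": 0,"z": 0,"turn": 0,"gripper": 0.06},
  {"x": 0,"y": 0,"z": -0.02,"turn": 0,"gripper": 0.06},
  {"x": 0,"y": 0,"z": -0.06,"turn": 0,"gripper": 0.06},
  {"x": -0.03,"y": 0,"z": -0.1,"turn": 0,"gripper": 0.06},
  {"x": -0.08,"y": 0,"z": -0.12,"turn": 0,"gripper": 0.06},
  {"x": -0.12,"y": 0.0,"z": -0.14,"turn": 0,"gripper": 0.06},
  {"x": -0.12,"y": 0.0,"z": -0.14,"turn": 0,"gripper": 0.06},
])

```text
t: 24.8
tool_pos: [0.3912, -0.2146, 0.2498]
orientation: [179.9, -0.2, -4.5]
ft_force: [1.0, 0.4, -0.0]
grip_width: 0.0601
grip_force: 0.0
```

Run:
```python
from h import *
np.set_printoptions(precision=4,suppress=True)
go(.5,-.2236,.15,-4.4)
c,s=np.cos(np.radians(-4.4)),np.sin(np.radians(-4.4))
m=np.array([.529,-.2247,.105]);X=np.array([c,s,0]);n=-.5*X+[0,0,.866];gx=.866*X+[0,0,.5];gy=np.array([-s,c,0])
for cam in('side','top'):
    p=eyes.camera(cam);b=dict(np.load(cam+'0.npz'));np.savez(cam+'9.npz',**p);cv2.imwrite(f'pics/{cam}9.png',p['frame'])
    d=cloud(p)-m;k=(p['range_z']>0)&(b['range_z']-p['range_z']>.008)&(np.linalg.norm(d,axis=-1)<.09)
    q=np.stack([d@gx,d@gy,d@n],-1)[k]*1000
    dark=(p['frame'].max(-1)<60)[k]
    for nm,w in(('all',np.ones(len(q),bool)),('handle',dark)):
        print(cam,nm,w.sum(),'min',np.percentile(q[w],3,axis=0),'max',np.percentile(q[w],97,axis=0),'med',np.median(q[w],0))
    w=dark; U,S,V=np.linalg.svd(q[w]-q[w].mean(0)); print('axis',V[0])
    for z0 in range(-8,72,8):
        w=(q[:,2]>=z0)&(q[:,2]<z0+8)
        if w.sum()>2: print(z0,w.sum(),np.median(q[w],0),np.ptp(q[w],axis=0))
    for nm in('gauge_round','jar','spare_cell','cover_bar'):
        print(nm,[(np.round(a['xy'],1),round(a['conf'],2)) for a in finder.place_of(p,nm)[:1]])
```

```text
t 24.8 tcp [ 0.3912 -0.2146  0.2498] [179.9  -0.2  -4.5] w 0.0601 F [ 1.   0.4 -0. ] j6 65.6
-> x 0.1091 y 0.0004 z 0.0998 turn -0.001
side all 252 min [-13.487  -12.8502   0.9411] max [ 8.493  21.1913 60.5573] med [-2.9777 11.5893 32.8307]
side handle 166 min [-8.5546 -4.6146  7.8802] max [ 6.2566 15.4234 60.8882] med [-1.5095 11.7904 42.1276]
axis [ 0.0184 -0.1543  0.9879]
0 56 [-4.3413 13.1428  5.1484] [28.6967 46.8204  7.251 ]
8 19 [-2.7142 12.1737 12.7015] [16.4487  5.2339  6.8652]
16 21 [-2.9324 12.4414 19.9408] [16.3051  7.357   7.2668]
24 19 [-1.5166 11.5348 27.5371] [17.9926 11.643   6.0085]
32 27 [-3.199  12.4769 34.9573] [17.7321 13.8328  7.5398]
40 25 [-1.826  12.2764 43.8972] [17.6022 13.8005  7.7874]
48 23 [-3.7092 11.7917 51.7594] [17.1301 17.8917  7.916 ]
56 55 [-2.014   4.7824 58.8984] [17.8655 25.4803  5.9388]
gauge_round [(array([346., 202.]), 0.53)]
jar [(array([393.5, 145.3]), 0.21)]
spare_cell [(array([237.3, 233.5]), 0.6)]
cover_bar [(array([213.8, 267.4]), 0.77)]
top all 281 min [ -4.789  -11.8643   5.1091] max [11.6237 14.2417 62.1359] med [ 8.8177  3.3434 43.5152]
top handle 237 min [-4.7776 -9.6608 10.1442] max [11.5269 11.3074 62.1404] med [ 8.5314  3.291  47.8693]
axis [ 0.1059  0.0922 -0.9901]
0 32 [ 8.6698 10.0652  5.9545] [25.2254 37.6106  3.9661]
8 23 [ 9.5552  4.817  12.1904] [15.2846 32.4896  7.6984]
16 26 [10.3857  2.8836 19.8255] [15.8414 23.4762  7.5966]
24 26 [10.2999  3.3922 27.8211] [13.5246 23.5243  7.3261]
32 25 [10.2446  6.6367 36.639 ] [15.4984 22.7548  7.1856]
40 26 [10.0746  3.1193 44.1588] [15.5369 22.1509  7.5878]
48 31 [10.1815  5.1375 52.8505] [16.8218 23.8012  7.7987]
56 91 [ 3.5668 -0.175  60.5159] [18.1483 23.5627  7.0536]
gauge_round [(array([338.3, 224.3]), 0.76)]
jar [(array([369.9, 153.6]), 0.94)]
spare_cell [(array([279.2, 150.7]), 0.71)]
cover_bar [(array([166.8, 198.2]), 0.67)]
```

The collar is seated: the handle top is 61 mm above the mouth along the gap axis, and the tilt is aligned within measurement. The cover, knob and bystanders are where they should be. Handing in.

```bash
python3 -c "
from h import *
print(ticket.sign_off())"
```

```text
the job is handed in; nothing more can be done
None
```

The job is handed in, but the sign-off returned no verdict. The cameras last showed the cover fully open and the rectangular gauge standing seated in the leaning gap. The knob was measured at about 1.40 rad just after I turned it. The round gauge, jar and spare cell have not moved noticeably.

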